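Load the fitting-job kit tray, tall things last

ROBOT

A 7-joint arm with a two-finger parallel gripper is mounted at the origin on a cart in front of the work surface, level with it; the furniture and walls round the work are solid. World frame = base frame: x ahead of the robot, y to its left, z up, the work surface at z = 0. Lengths are in mm, angles in rad, forces in N, time in s.
With the tool pointing down it reaches from about 400 to 850 mm from the base axis. Payload 10.4 kg.
Tool frame: the origin (TCP) lies at the very end of the fingers, on their centre line; the grasp point (between the pads) lies 19 mm behind it; z points along the fingers, y is the line along which they close (so a half turn about z gives the same grasp; the last joint's range is limited). The gripper opens to 87 mm and grips with 3 to 60 N. Pads are 19 mm wide; open, the fingers measure 117 mm over their backs; the gripper's body (75 mm by 190 mm) begins 51 mm behind the grasp point.
Start: joints at [-1.158, 0.332, -0.065, 1.46, 0.022, 1.35, -0.088], TCP at [263.825, 566.611, 222.576] pointing down, gripper open.
Joint ranges: [-2.6, 2.6], [-0.5, 2.12], [-1.47, 1.34], [0.16, 2.42], [-1.27, 4.41], [0.06, 2.06], [-2.6, 2.6]. Speed limits (rad/s): [2.22, 2.22, 2.79, 2.79, 3.14, 3.14, 3.14].

INTERFACE

Orientations are given as a unit quaternion [x, y, z, w].
In Python, from bench import env, camrig, order gives the robot as it stands (env), with the cameras (camrig) and the job (order).
- The arm moves only by the tool send_path, called after "Request:" by a JSON object that holds its "fn" and its "kwargs". Schema: {"type":"object","properties":{"moves":{"type":"array","items":{"type":"object","properties":{"jaw":{"type":"number"},"dx":{"type":"number"},"dy":{"type":"number"},"dz":{"type":"number"},"spin":{"type":"number"}},"additionalProperties":false,"required":["jaw"]},"minItems":1,"maxItems":10},"only":{"type":"string"},"quiet":{"type":"boolean"},"lines":{"type":"string"}},"required":["moves"],"additionalProperties":false}. moves is a list of rows, 1 to 10 of them, each an object with the fields jaw (the finger opening in mm), dx, dy, dz (the shift in units of 100 mm), spin (a turn about the tool's z in rad); a field left out counts as zero (the opening has to be given); each row is the pose to reach, as a shift and turn from the pose commanded when the call began, along the tool's axes at that moment; what a row does not reach only later rows make up. A row lasts 1/8 s, in which the tool goes at most 62.5 mm and 0.188 rad, less where a joint would pass 70% of its speed; a pose out of reach is approached as far as the arm can. The fingers move at their own pace and stop on an object; the grip force is fixed at half the most. Time passes only in rows, so rows that do not move let the fingers close. The tool returns the time, the measured TCP pose, the force, the opening and the grip force at its end. only (a regular expression) keeps the lines of the reply that match it, lines (a string "A,B") keeps lines A to B, and quiet returns only ok. Input that does not fit is refused with a message, and nothing moves.
- env.observe(): the state, without advancing time (a new reading comes with each control period).
- camrig.get_image(name): name is "side" or "top"; returns a dict with "pixels" (384x512x3 uint8, red, green, blue), "K" (3x3 intrinsics, pixels), "origin" and "attitude" of the camera in the world. Camera axes: x right, y up, looking along -z (the intrinsics and any distortion apply to the point x, -y, -z); pixel columns grow to the right and rows downward; lengths in mm; the calibration is good to about 2 mm. A picture is of the moment at which its call begins. There is no depth.
- order.sign_off(): hands the job in; it is judged then, once.
The state is a dict: "clock": time; "joint_positions": joint angles; "qd": joint speeds; "effort": joint torques, N m; "ee_pos": TCP position; "orientation": TCP orientation; "contact_force": force on the tool from outside, world axes, zero at the start; "moment": the same for the moment, N m; "gripper_width": finger opening in mm; "grasp_force": force on a finger pad.
Only numpy, scipy, OpenCV 4.12 (cv2) and the standard library are available. Lean on these libraries where they do the work, as an engineer would, in place of code of your own. Each camera call takes 0.05 s, during which the arm holds its last target. There are 200 camera calls.

TASK

Load the kit tray for a drawer-fitting job, low things first and tall things last so that nothing gets in the way of your reach: pack all the drawer pulls flat in the round tin, one in the middle and the others close round it, and lay the tapping block flat in the far left bay, lengthwise along it. Only when those are in, stand the glue bottle in the middle right bay, and last of all stand the mallet upright on its head in the near right bay. Never tip the bottle or the mallet over, and leave the finial where it stands.

Things in the scene. Friction and masses are not known exactly. Their poses are not given: they have to be found in the camera images.
- tray: plywood kit tray 242 x 252 mm, lips and partitions 20 mm high, 6 mm thick, floor 6 mm thick; fixed. Origin: centre of its underside; x points away from the robot, y left at yaw 0 (yaw up to 0.25 rad either way). Left column: round tin (near), block bay (far). Right column: mallet bay (near), bottle bay (middle), narrow bay of brass screws that stay (far)
- tin_floor (a point): centre of the inner floor (z = 0.008) of the round shallow steel tin fixed in the tray: inside radius 64 mm (63 at the flats of its slightly faceted wall), so seven 38 mm pulls just fit, one in the middle and six round it; its rim is 12 mm above this floor (z = 0.020). Axes as the tray's
- block_bay (a point): centre of the floor of the far left bay, 84 mm (tray x) by 140 mm (tray y) inside, lips 14 mm above its floor. Axes as the tray's
- bottle_bay (a point): centre of the floor of the middle right bay, 78 mm (tray x) by 94 mm (tray y) inside, lips 14 mm above its floor. Axes as the tray's
- mallet_bay (a point): centre of the floor of the near right bay, 94 mm square inside, lips 14 mm above its floor. Axes as the tray's
- block: tapping block: limewood offcut 60 x 120 x 44 mm high, 0.18 kg. Origin: centre of its underside; its long side runs along its own y, but turned 0.05 rad clockwise (seen from above) from it. Can be gripped across the 60 mm, above the lips of the bay
- bottle: wood glue bottle, white with an orange nozzle, standing, 178 mm high, 0.28 kg: round body 58 mm in diameter up to about z 95 mm (55 mm at 108), then a shoulder and the nozzle from 132 mm up. Origin: centre of its underside; its own z axis points up when it stands
- mallet: turned round mallet standing on its head, dark head 70 mm in diameter and 102 mm high (its centre within 2 mm of the origin), pale handle 33 mm in diameter from 103 to 226 mm above the underside; 0.55 kg, so it swings in a weak grip. Origin: centre of its underside; its own z axis points up when it stands
- finial: bystander: pale turned finial 38 mm in diameter and 71 mm high with three bulges, standing among the pulls; stays where it is. Origin: centre of its underside
- pull_1: dark turned drawer pull standing on its flange; may be absent (five to seven are there): flange 38 mm across and 8 mm high, rounded edges; above it a stem widening to a 17 mm knob at 20 to 32 mm; 36 mm high, 35 g. Origin: centre of its underside; z up. Grip the knob with the fingertips above flange and tin rim; open only some 5 mm a side to let go in the tin
- pull_2: dark turned drawer pull standing on its flange; may be absent (five to seven are there): flange 38 mm across and 8 mm high, rounded edges; above it a stem widening to a 17 mm knob at 20 to 32 mm; 36 mm high, 35 g. Origin: centre of its underside; z up. Grip the knob with the fingertips above flange and tin rim; open only some 5 mm a side to let go in the tin
- pull_3: dark turned drawer pull standing on its flange; may be absent (five to seven are there): flange 38 mm across and 8 mm high, rounded edges; above it a stem widening to a 17 mm knob at 20 to 32 mm; 36 mm high, 35 g. Origin: centre of its underside; z up. Grip the knob with the fingertips above flange and tin rim; open only some 5 mm a side to let go in the tin
- pull_4: dark turned drawer pull standing on its flange; may be absent (five to seven are there): flange 38 mm across and 8 mm high, rounded edges; above it a stem widening to a 17 mm knob at 20 to 32 mm; 36 mm high, 35 g. Origin: centre of its underside; z up. Grip the knob with the fingertips above flange and tin rim; open only some 5 mm a side to let go in the tin
- pull_5: dark turned drawer pull standing on its flange; may be absent (five to seven are there): flange 38 mm across and 8 mm high, rounded edges; above it a stem widening to a 17 mm knob at 20 to 32 mm; 36 mm high, 35 g. Origin: centre of its underside; z up. Grip the knob with the fingertips above flange and tin rim; open only some 5 mm a side to let go in the tin
- pull_6: dark turned drawer pull standing on its flange; may be absent (five to seven are there): flange 38 mm across and 8 mm high, rounded edges; above it a stem widening to a 17 mm knob at 20 to 32 mm; 36 mm high, 35 g. Origin: centre of its underside; z up. Grip the knob with the fingertips above flange and tin rim; open only some 5 mm a side to let go in the tin
- pull_7: dark turned drawer pull standing on its flange; may be absent (five to seven are there): flange 38 mm across and 8 mm high, rounded edges; above it a stem widening to a 17 mm knob at 20 to 32 mm; 36 mm high, 35 g. Origin: centre of its underside; z up. Grip the knob with the fingertips above flange and tin rim; open only some 5 mm a side to let go in the tin

How it is judged:
By the outcome, as a careful person would: the job done as asked, in the order asked, and still so for the second after the job is handed in, with the robot touching nothing.
Of pull_1, pull_2, pull_3, pull_4, pull_5, pull_6, pull_7 only 5 to 7 are there at a start; the rules pass over those that are not, and their reading is None.
At some moment in a run one of pull_1, pull_2, pull_3, pull_4, pull_5, pull_6, pull_7, block may be knocked a few centimetres aside while the robot is not near it.
It also fails if it takes over 210 s, if anything falls off the work surface, if the arm or the gripper's body presses on something with over 40 N, if the wrist force passes 120 N, or if a joint passes its speed limit or range.

## Working session

There is one attempt and no reset: what is moved stays moved. The work goes in short steps, Python scripts to look and compute and a tool call to move; the robot and the scene stay as the last step left them, time stands still between calls to the robot, and variables do not carry over. Pictures are saved under pics/ and viewed, at most 17 in all, crops included, and the job is handed in when it is done.

```bash
ls; mkdir -p pics; python3 - <<'E'
from bench import env, camrig, order
import cv2
s=env.observe();print(s)
for n in("top","side"):
    r=camrig.get_image(n);print(n,r["K"],r["origin"],r["attitude"],[k for k in r])
    cv2.imwrite(f"pics/{n}0.png",cv2.resize(r["pixels"][:,:,::-1],(768,576),interpolation=cv2.INTER_CUBIC));cv2.imwrite(f"pics/raw_{n}0.png",r["pixels"][:,:,::-1])
E
```

```text
bench.py
pics
{'clock': 0.0, 'joint_positions': array([-1.15759296,  0.33285119, -0.06470563,  1.46096856,  0.02156244,
        1.34989857, -0.08849251]), 'qd': array([ 0.00127766,  0.00084877,  0.00256314,  0.00025542,  0.00086079,
       -0.00043709, -0.00044295]), 'effort': array([-1.37921884e-04, -6.23257828e+01,  2.45297811e-02, -3.89891410e+01,
       -6.13774010e-02,  3.99499002e-02,  6.92567028e-05]), 'ee_pos': array([263.65892784, 566.22250194, 221.75385787]), 'orientation': array([ 2.16168593e-01,  9.76355789e-01, -7.02173431e-04, -1.40295043e-04]), 'contact_force': array([ 0.66357924, -0.20941942, -0.20323234]), 'moment': array([-0.0150218 ,  0.09597982, -0.00242215]), 'grasp_force': 0.0, 'gripper_width': 87.22872348931686}
top [[370.87240778   0.         258.20575753]
 [  0.         370.87240778 186.09329266]
 [  0.           0.           1.        ]] [ 415.81209273 -100.52945593  926.67882961] [ 0.05494864 -0.05128958 -0.69989406  0.71028046] ['pixels', 'K', 'origin', 'attitude']
side [[394.87062957   0.         250.65247651]
 [  0.         394.87062957 189.34521327]
 [  0.           0.           1.        ]] [ 446.64040186 -896.01277693  560.52550279] [ 0.48586074 -0.02688295 -0.05421039  0.87193915] ['pixels', 'K', 'origin', 'attitude']
```

View pics/top0.png

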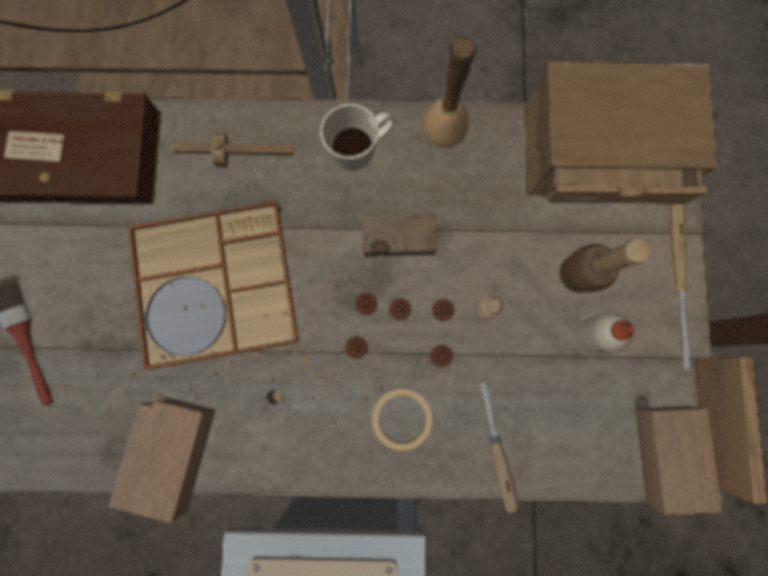

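View pics/side0.png

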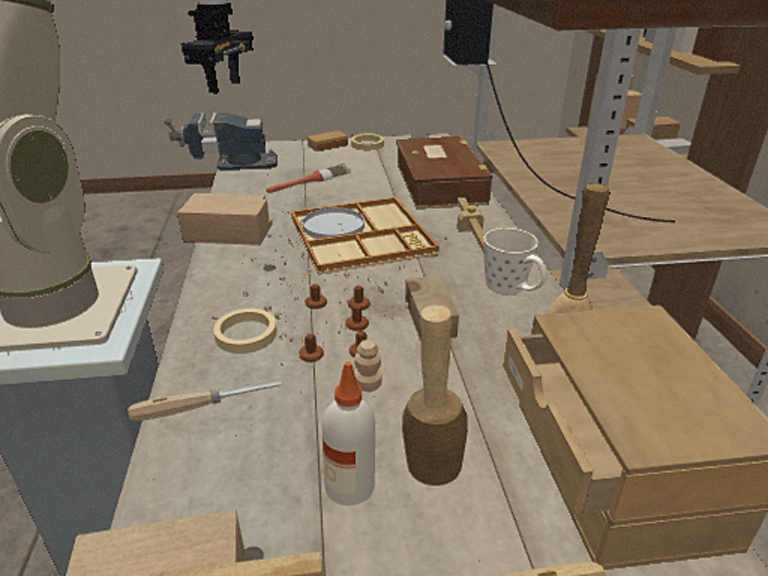

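The top view shows five dark-red pulls, at 768-scale pixels (366,303), (400,309), (443,309), (357,347) and (441,356). The finial is at (488,307), the block at (400,235), the mallet base near (580,270), the bottle near (600,333), and the tray spans (130,203) to (298,367). The side view agrees: five pulls, with one partly behind the finial.

```bash
cat > h.py <<'E'
import cv2, numpy as np
from bench import env, camrig, order
from scipy.spatial.transform import Rotation as R
def look(n,f=None):
    r=camrig.get_image(n)
    if f: cv2.imwrite(f,r["pixels"][:,:,::-1])
    return r
def rays(r,uv):
    uv=np.atleast_2d(uv).astype(float);K=np.array(r["K"])
    d=np.c_[(uv[:,0]-K[0,2])/K[0,0],-(uv[:,1]-K[1,2])/K[1,1],-np.ones(len(uv))]
    return np.array(r["origin"]),R.from_quat(r["attitude"]).apply(d)
def plane(r,uv,z):
    o,d=rays(r,uv);return o+d*((z-o[2])/d[:,2])[:,None]
def tri(r1,u1,r2,u2):
    o1,d1=rays(r1,u1);o2,d2=rays(r2,u2);d1=d1[0];d2=d2[0]
    t=np.linalg.lstsq(np.c_[d1,-d2],o2-o1,rcond=None)[0]
    a,b=o1+t[0]*d1,o2+t[1]*d2;return (a+b)/2,np.linalg.norm(a-b)
def proj(r,p):
    c=R.from_quat(r["attitude"]).inv().apply(np.atleast_2d(p)-r["origin"]);K=np.array(r["K"])
    return np.c_[K[0,0]*c[:,0]/-c[:,2]+K[0,2],K[1,1]*-c[:,1]/-c[:,2]+K[1,2]]
def blobs(m,amin=20):
    n,l,s,c=cv2.connectedComponentsWithStats(m.astype(np.uint8))
    return [(s[i,4],c[i],s[i,:4],l==i) for i in range(1,n) if s[i,4]>=amin]
def redmask(r,roi):
    hsv=cv2.cvtColor(r["pixels"],cv2.COLOR_RGB2HSV).astype(int);p=r["pixels"].astype(int)
    m=((hsv[...,0]<12)|(hsv[...,0]>172))&(hsv[...,1]>105)&(hsv[...,2]>25)
    z=np.zeros(m.shape,bool);x0,y0,x1,y1=roi;z[y0:y1,x0:x1]=m[y0:y1,x0:x1];return z
def to(x,y,z,yaw=None):
    """shift in tool axes to world TCP; yaw = world direction of tool y (mod pi)"""
    s=env.observe();q=R.from_quat(s["orientation"]);d=q.inv().apply(np.array([x,y,z])-s["ee_pos"])
    ty=q.as_matrix()[:,1];cur=np.arctan2(ty[1],ty[0]);t=0
    if yaw is not None: t=-((yaw-cur+np.pi/2)%np.pi-np.pi/2)
    print("from",s["ee_pos"].round(1),"cur yaw %.3f"%cur,"j7 %.2f"%s["joint_positions"][6],"w %.1f"%s["gripper_width"],"-> d",d.round(1),"turn %.3f"%t)
E
python3 - <<'E'
from h import *
t=look("top","pics/t1.png");s=look("side","pics/s1.png")
for r,roi,n in((t,(215,180,350,260),"t"),(s,(190,180,260,250),"s")):
    for a,c,b,_ in blobs(redmask(r,roi),15):
        print(n,a,c.round(1),b, plane(r,c,12)[0].round(1))
# rough plane positions
for n,uv,z in (("finial",(488,307),71),("block",(400,235),44),("tin",(187,315),10),("bottle tip",(624,330),178),("mallet top",(637,252),226)):
    print(n,plane(t,np.array(uv)/1.5,z).round(0))
E
cat > /dev/null; python3 - <<'E'
import cv2
t=cv2.imread("pics/raw_top0.png");cv2.imwrite("pics/traycrop.png",cv2.resize(t[125:255,75:305],None,fx=3.4,fy=3.4,interpolation=cv2.INTER_CUBIC))
E
```

```text
t 123 [243.5 201.9] [237 196  13  13] [514.2 -58.8  12. ]
t 127 [266.1 205.7] [260 200  13  13] [ 505.5 -114.9   12. ]
t 128 [294.9 206.1] [289 200  13  13] [ 505.6 -186.3   12. ]
t 128 [237.  231.3] [231 225  13  13] [441.5 -44.4  12. ]
t 130 [293.7 237. ] [287 231  14  13] [ 430.  -183.4   12. ]
s 101 [210.1 198.6] [204 190  14  16] [442.6 -47.4  12. ]
s 257 [238.3 210.7] [230 191  17  46] [ 508.7 -110.2   12. ]
s 135 [207.2 233.1] [199 223  17  18] [ 431.4 -188.4   12. ]
s 61 [230.9 245.4] [227 240   9  10] [ 480.7 -237.8   12. ]
finial [[ 504. -251.   71.]]
block [[ 622. -114.   44.]]
tin [[490. 235.  10.]]
bottle tip [[ 465. -414.  178.]]
mallet top [[ 562. -415.  226.]]
```

View pics/traycrop.png

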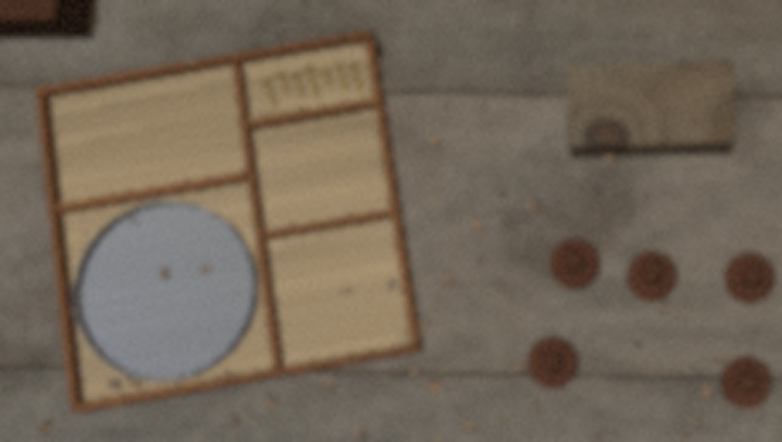

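The crop shows the tray's lip corners at (40,90), (373,35), (421,348) and (77,409), with the blue tin centred at about (167,290). The block's top face spans (568,62) to (733,147), and a dark strip of its near side shows below that.

```bash
python3 - <<'E'
from h import *
t=look("top");s=look("side")
def quad(m):
    m=cv2.morphologyEx(m.astype(np.uint8),cv2.MORPH_CLOSE,np.ones((7,7)))
    c=max(cv2.findContours(m,cv2.RETR_EXTERNAL,cv2.CHAIN_APPROX_NONE)[0],key=cv2.contourArea)
    h=cv2.convexHull(c)
    for e in range(2,30):
        q=cv2.approxPolyDP(h,e,True)
        if len(q)<=4:break
    # refine by line fits to contour
    p=c[:,0].astype(float);q=q[:,0].astype(float);L=[]
    for i in range(len(q)):
        a,b=q[i],q[(i+1)%len(q)];u=(b-a)/np.linalg.norm(b-a);w=p-a
        k=(abs(w[:,0]*u[1]-w[:,1]*u[0])<2.5)&(w@u>6)&(w@u<np.linalg.norm(b-a)-6)
        vx,vy,x,y=cv2.fitLine(p[k].astype(np.float32),cv2.DIST_HUBER,0,.01,.01).ravel();L.append(np.cross([x,y,1],[x+vx,y+vy,1]))
    o=[]
    for i in range(len(q)):
        v=np.cross(L[i-1],L[i]);o.append(v[:2]/v[2])
    return np.array(o)
for n,r,roi in(("t",t,(80,130,205,250)),("s",s,(188,125,300,185))):
    hsv=cv2.cvtColor(r["pixels"],cv2.COLOR_RGB2HSV).astype(int);x0,y0,x1,y1=roi
    z=np.zeros(hsv.shape[:2],bool);z[y0:y1,x0:x1]=1
    m=z&(hsv[...,1]>75)&(hsv[...,0]<30)
    q=quad(m);print(n,"tray px",q.round(1).tolist());print(plane(r,q,20)[:,:2].round(1).tolist())
    b=z&(hsv[...,0]>90)&(hsv[...,0]<135)&(hsv[...,1]>20)
    B=max(blobs(b),key=lambda k:k[0]);c=max(cv2.findContours(B[3].astype(np.uint8),cv2.RETR_EXTERNAL,cv2.CHAIN_APPROX_NONE)[0],key=len)
    e=cv2.fitEllipse(c);print("tin",B[0],e, [plane(r,e[0],zz)[0,:2].round(1) for zz in(8,14,20)])
for nm,p in (("tip",(624,330)),):pass
for n,pt,ps in(("bottle tip",(624,330),(348,365)),("mallet top",(637,251),(435,312)),("finial top",(489,303),(368,344)),("pull lb top",(357,346),(311,337)),("pull ln top",(357,347),(316,288)),("block farL",(364,215),(406,279)),("block nearR?",(436,217),(430,277))):
    if n=="pull lb top": pt=(441,356)
    print(n,[v if np.isscalar(v) else v.round(1) for v in tri(t,np.array(pt)/1.5,s,np.array(ps)/1.5)])
cr=s["pixels"][175:345,195:325,::-1];cv2.imwrite("pics/sidecrop.png",cv2.resize(cr,None,fx=3.5,fy=3.5,interpolation=cv2.INTER_CUBIC))
E
```

```text
t tray px [[184.2, 132.9], [198.4, 227.6], [95.3, 245.8], [84.9, 150.3]]
[[686.4, 94.5], [448.8, 49.2], [401.5, 296.8], [637.9, 342.3]]Traceback (most recent call last):
  File "<stdin>", line 26, in <module>
ValueError: max() iterable argument is empty
```

```bash
python3 - <<'E'
from h import *
t=look("top");s=look("side")
c=np.array([543.65,195.7,0]);a=0.189
T=lambda x,y,z=0:c+[np.cos(a)*x-np.sin(a)*y,np.sin(a)*x+np.cos(a)*y,z]
for n,x,y in(("tin",-45,50),("blockbay",73,50),("mallet",-68,-73),("bottle",24,-73)):print(n,T(x,y,8).round(1),"top px",proj(t,T(x,y,8)).round(1),"side",proj(s,T(x,y,8)).round(1))
print("corners side px",[(proj(s,T(x,y,20))[0]).round(1).tolist() for x in(-121,121) for y in(-126,126)])
for n,r in(("t",t),("s",s)):
    p=r["pixels"].astype(int);u=proj(r,T(-45,50,8))[0];z=np.zeros(p.shape[:2],bool);x,y=u.astype(int);z[y-35:y+35,x-35:x+35]=1
    m=z&(p[...,2]>p[...,0]-4)&(p.sum(2)>150);B=max(blobs(m),key=lambda k:k[0])
    k=max(cv2.findContours(B[3].astype(np.uint8),cv2.RETR_EXTERNAL,cv2.CHAIN_APPROX_NONE)[0],key=len)
    e=cv2.fitEllipse(k);print("tin",B[0],e,[plane(r,e[0],zz)[0,:2].round(1) for zz in(8,20)])
for n,pt,ps in(("bottle tip",(624,330),(348,365)),("mallet top",(637,251),(435,312)),("finial top",(489,303),(368,344)),("pull BR top",(441,356),(311,337)),("pull BL top",(357,347),(316,288)),("block farL",(364,215),(406,279)),("block farR",(436,217),(441,308))):
    print(n,[v.round(1) for v in tri(t,np.array(pt)/1.5,s,np.array(ps)/1.5)])
cr=s["pixels"][175:345,195:325,::-1];cv2.imwrite("pics/sidecrop.png",cv2.resize(cr,None,fx=3.5,fy=3.5,interpolation=cv2.INTER_CUBIC))
E
```

```text
tin [490.1 236.4   8. ] top px [[124.6 210. ]] side [[222.1 150.1]]
blockbay [606.  258.5   8. ] top px [[119.  164.2]] side [[257.4 145. ]]
mallet [490.6 111.2   8. ] top px [[174.9 210.6]] side [[224.9 169. ]]
bottle [580.9 128.5   8. ] top px [[169.8 174.6]] side [[255.  164.3]]
corners side px [[210.9, 177.0], [193.6, 140.3], [292.5, 163.8], [263.7, 130.8]]
tin 2040 ((123.33753204345703, 210.2317657470703), (48.97600555419922, 51.73615646362305), 53.604393005371094) [array([489.5, 239.4]), array([488.5, 235. ])]
tin 509 ((222.3173065185547, 148.27117919921875), (16.6301212310791, 40.899600982666016), 85.19850158691406) [array([491.4, 249.6]), array([490.4, 224.8])]
bottle tip [array([ 469.4, -418.9,  166.7]), np.float64(7.6)]
mallet top [array([ 563. , -416.4,  223.8]), np.float64(0.9)]
finial top [array([ 511. , -253.8,   64.7]), np.float64(0.3)]
pull BR top [array([ 430.9, -182.3,   30.7]), np.float64(4.2)]
pull BL top [array([443.1, -48.1,  32.1]), np.float64(4.2)]
block farL [array([624.1, -55.6,  49.6]), np.float64(56.6)]
block farR [array([ 639.7, -170.8,   59.8]), np.float64(18.0)]
```

View pics/sidecrop.png

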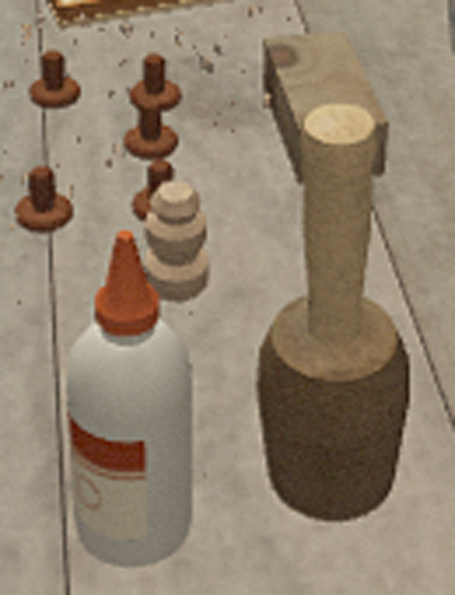

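The side crop confirms the upright bottle, mallet and finial, and five pulls with knob tops near crop (53,55), (154,58), (150,105), (41,172) and (158,165). The tray fits to within a millimetre: centre (543.6, 195.7), yaw 0.189.

```bash
python3 -c "
from h import *
to(441.5,-44.4,90,0.19)"
```

```text
from [263.8 566.6 222.5] cur yaw 1.135 j7 -0.09 w 86.9 -> d [-419.  -478.8  132.5] turn 0.945
```

Units first: shifts go in units of 100 mm. So -479 mm is -4.79, -419 mm is -4.19.

Request:
{"fn": "send_path", "kwargs": {"moves": [{"jaw":40,"dx":-4.19,"dy":-4.79,"dz":0.6,"spin":0.945},{"jaw":40,"dx":-4.19,"dy":-4.79,"dz":0.6,"spin":0.945},{"jaw":40,"dx":-4.19,"dy":-4.79,"dz":0.6,"spin":0.945},{"jaw":40,"dx":-4.19,"dy":-4.79,"dz":0.6,"spin":0.945},{"jaw":40,"dx":-4.19,"dy":-4.79,"dz":0.6,"spin":0.945},{"jaw":40,"dx":-4.19,"dy":-4.79,"dz":0.6,"spin":0.945},{"jaw":40,"dx":-4.19,"dy":-4.79,"dz":0.6,"spin":0.945},{"jaw":40,"dx":-4.19,"dy":-4.79,"dz":0.6,"spin":0.945},{"jaw":40,"dx":-4.19,"dy":-4.79,"dz":0.6,"spin":0.945},{"jaw":40,"dx":-4.19,"dy":-4.79,"dz":0.6,"spin":0.945}]}}

```text
clock: 1.65
ee_pos: [437.9, -32.8, 164.1]
orientation: [0.637, 0.771, 0.001, 0.0]
contact_force: [0.9, 0.4, -0.3]
gripper_width: 39.9
grasp_force: 0.0
```

```bash
python3 -c "
from h import *
to(441.5,-44.4,50,0.19)"
```

```text
from [437.9 -32.8 164.1] cur yaw 0.190 j7 0.13 w 39.9 -> d [-12.1   1.2 114.1] turn 0.000
```

Converted, 149 mm is 1.49, 115 mm is 1.15.

Request:
{"fn": "send_path", "kwargs": {"moves": [{"jaw":40,"dx":-0.12,"dy":0.012,"dz":0.6},{"jaw":40,"dx":-0.12,"dy":0.012,"dz":1.15},{"jaw":40,"dx":-0.12,"dy":0.012,"dz":1.49},{"jaw":40,"dx":-0.12,"dy":0.012,"dz":1.49}]}}

```text
clock: 2.15
ee_pos: [439.2, -42.8, 13.3]
orientation: [0.637, 0.771, -0.002, -0.001]
contact_force: [-0.6, 0.0, 0.6]
gripper_width: 39.9
grasp_force: 0.0
```

```bash
python3 -c "
from h import *
t=look('top','pics/a.png');s=look('side')
cv2.imwrite('pics/grip1.png',cv2.resize(np.hstack([t['pixels'][170:260,190:310],s['pixels'][160:250,180:300]])[:,:,::-1],None,fx=3.3,fy=3.3))
to(441.5,-44.4,15,0.19)"
```

```text
from [441.5 -42.5  15.9] cur yaw 0.190 j7 0.32 w 39.9 -> d [-1.8 -0.4  0.9] turn -0.000
```

View pics/grip1.png

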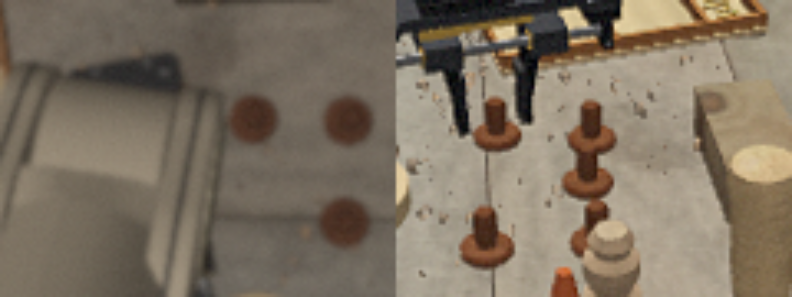

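The gripper straddles the first pull: fingertips are at crop (461,130) and (525,118), with the knob between them at (495,105). The other four pulls are where they were.

Request:
{"fn": "send_path", "kwargs": {"moves": [{"jaw":10,"dx":-0.015,"dz":0.005},{"jaw":5,"dx":-0.015,"dz":0.005},{"jaw":5,"dx":-0.015,"dz":0.005},{"jaw":5,"dx":-0.015,"dz":0.005},{"jaw":5,"dx":-0.015,"dz":-0.5}]}}

```text
clock: 2.88
ee_pos: [438.9, -44.1, 63.2]
orientation: [0.637, 0.771, -0.003, -0.002]
contact_force: [0.4, 0.6, 0.4]
gripper_width: 16.1
grasp_force: 30.0
```

```bash
python3 -c "
from h import *
to(490.1,236.4,70,0.19)"
```

```text
from [438.9 -44.1  63.2] cur yaw 0.190 j7 0.26 w 16.1 -> d [265.7 103.3  -7.7] turn 0.000
```

Converted, 266 mm is 2.66, 200 mm is 2.

Request:
{"fn": "send_path", "kwargs": {"moves": [{"jaw":5,"dx":0.2,"dy":0.08,"dz":-0.2},{"jaw":5,"dx":0.8,"dy":0.3,"dz":-0.2},{"jaw":5,"dx":1.4,"dy":0.55,"dz":-0.2},{"jaw":5,"dx":2,"dy":0.78,"dz":-0.2},{"jaw":5,"dx":2.66,"dy":1.03,"dz":-0.2},{"jaw":5,"dx":2.66,"dy":1.03,"dz":-0.2},{"jaw":5,"dx":2.66,"dy":1.03,"dz":-0.2},{"jaw":5,"dx":2.66,"dy":1.03,"dz":-0.2}]}}

```text
clock: 3.88
ee_pos: [492.2, 234.7, 84.8]
orientation: [0.638, 0.77, -0.0, 0.0]
contact_force: [-0.6, 0.0, -0.5]
gripper_width: 15.9
grasp_force: 30.0
```

```bash
python3 -c "
from h import *
to(490.1,236.4,23,0.19)"
```

```text
from [492.2 234.7  84.8] cur yaw 0.188 j7 -0.23 w 15.9 -> d [ 2.1 -1.8 61.8] turn -0.002
```

Request:
{"fn": "send_path", "kwargs": {"moves": [{"jaw":5,"dx":0.02,"dy":-0.018,"dz":0.4},{"jaw":5,"dx":0.02,"dy":-0.018,"dz":0.57},{"jaw":5,"dx":0.02,"dy":-0.018,"dz":0.62},{"jaw":5,"dx":0.02,"dy":-0.018,"dz":0.62}]}}

```text
clock: 4.38
ee_pos: [490.5, 237.7, 23.7]
orientation: [0.637, 0.771, 0.0, 0.0]
contact_force: [0.3, 0.1, 0.0]
gripper_width: 15.7
grasp_force: 30.0
```

```bash
python3 -c "
from h import *
to(490.1,236.4,23,0.19)"
```

```text
from [490.5 237.7  23.7] cur yaw 0.189 j7 -0.19 w 15.7 -> d [-1.2 -0.6  0.7] turn -0.001
```

Converted, -70 mm is -0.7, -60 mm is -0.6.

Request:
{"fn": "send_path", "kwargs": {"moves": [{"jaw":5,"dx":-0.01,"dy":-0.006,"dz":0.007},{"jaw":27,"dx":-0.01,"dy":-0.006,"dz":0.007},{"jaw":27,"dx":-0.01,"dy":-0.006,"dz":0.007},{"jaw":27,"dx":-0.01,"dy":-0.006,"dz":-0.6},{"jaw":27,"dx":-0.01,"dy":-0.006,"dz":-0.7},{"jaw":27,"dx":-0.01,"dy":-0.006,"dz":-0.7}]}}

```text
clock: 5.12
ee_pos: [489.9, 237.6, 93.5]
orientation: [0.637, 0.771, 0.001, 0.0]
contact_force: [0.5, 0.6, -1.1]
gripper_width: 27.2
grasp_force: 0.0
```

```bash
python3 -c "
from h import *
t=look('top')
for a,c,b,_ in blobs(redmask(t,(80,130,350,260)),40): print(a,c.round(1),plane(t,c,10)[0,:2].round(1))
to(514.2,-58.8,85,0.19)"
```

```text
132 [243.4 201.9] [514.4 -58.5]
126 [266.  205.7] [ 505.8 -114.8]
123 [294.8 206.1] [ 505.8 -186.1]
115 [124.1 209.8] [490.4 236.9]
132 [293.9 236.9] [ 430.2 -183.9]
from [489.2 237.3  92.4] cur yaw 0.190 j7 -0.23 w 27.4 -> d [-295.4  -31.5    7.3] turn 0.000
```

Converted, -296 mm is -2.96, -240 mm is -2.4.

Request:
{"fn": "send_path", "kwargs": {"moves": [{"jaw":40,"dx":-0.6,"dy":-0.06},{"jaw":40,"dx":-1.2,"dy":-0.12},{"jaw":40,"dx":-1.8,"dy":-0.18},{"jaw":40,"dx":-2.4,"dy":-0.25},{"jaw":40,"dx":-2.96,"dy":-0.315},{"jaw":40,"dx":-2.96,"dy":-0.315,"dz":0.07},{"jaw":40,"dx":-2.96,"dy":-0.315,"dz":0.07},{"jaw":40,"dx":-2.96,"dy":-0.315,"dz":0.07}]}}

```text
clock: 6.18
ee_pos: [514.3, -57.8, 85.3]
orientation: [0.636, 0.772, -0.0, -0.001]
contact_force: [-0.5, 0.3, 0.2]
gripper_width: 40.3
grasp_force: 0.0
```

```bash
python3 -c "
from h import *
to(514.4,-58.8,15,0.19)"
```

```text
from [514.3 -57.8  85.3] cur yaw 0.192 j7 0.36 w 40.3 -> d [-1.   0.  70.3] turn 0.002
```

Request:
{"fn": "send_path", "kwargs": {"moves": [{"jaw":40,"dx":-0.02,"dz":0.5},{"jaw":40,"dx":-0.02,"dz":0.7},{"jaw":40,"dx":-0.02,"dz":0.7},{"jaw":5,"dx":-0.02,"dz":0.7},{"jaw":5,"dx":-0.02,"dz":0.7},{"jaw":5,"dx":-0.02,"dz":0.7},{"jaw":5,"dx":-0.02,"dz":0.7},{"jaw":5,"dx":-0.02,"dz":0.2},{"jaw":5,"dx":-0.02},{"jaw":5,"dx":-0.02}]}}

```text
clock: 7.42
ee_pos: [516.0, -61.2, 87.2]
orientation: [0.637, 0.771, 0.001, 0.001]
contact_force: [-0.7, -0.2, -0.1]
gripper_width: 15.8
grasp_force: 30.0
```

```bash
python3 -c "
from h import *
c=np.array([490.1,236.4]);a=.189;M=np.array([[np.cos(a),-np.sin(a)],[np.sin(a),np.cos(a)]])
for q in((29,29),(-29,29),(-29,-29),(29,-29)):print(q,(c+M@q).round(1))
p=c+M@(29,29);to(*p,85,0.19)"
```

```text
(29, 29) [513.1 270.3]
(-29, 29) [456.2 259.4]
(-29, -29) [467.1 202.5]
(29, -29) [524.  213.4]
from [516.  -61.2  87.2] cur yaw 0.190 j7 0.37 w 15.8 -> d [326.1  59.8   2.4] turn 0.000
```

Converted, 326 mm is 3.26, 275 mm is 2.75.

Request:
{"fn": "send_path", "kwargs": {"moves": [{"jaw":5,"dx":0.55,"dy":0.1},{"jaw":5,"dx":1.1,"dy":0.2},{"jaw":5,"dx":1.65,"dy":0.3},{"jaw":5,"dx":2.2,"dy":0.4},{"jaw":5,"dx":2.75,"dy":0.5},{"jaw":5,"dx":3.26,"dy":0.6},{"jaw":5,"dx":3.26,"dy":0.6,"dz":0.02},{"jaw":5,"dx":3.26,"dy":0.6,"dz":0.02},{"jaw":5,"dx":3.26,"dy":0.6,"dz":0.02}]}}

```text
clock: 8.55
ee_pos: [512.4, 268.4, 83.4]
orientation: [0.638, 0.77, -0.0, 0.0]
contact_force: [-0.0, 0.4, -0.4]
gripper_width: 15.6
grasp_force: 30.0
```

```bash
python3 -c "
from h import *
to(513.1,270.3,23,0.19)"
```

```text
from [512.4 268.4  83.4] cur yaw 0.188 j7 -0.23 w 15.6 -> d [ 1.8  1.  60.4] turn -0.002
```

Descend, release and lift in one call, then look.

Request:
{"fn": "send_path", "kwargs": {"moves": [{"jaw":5,"dx":0.02,"dy":0.01,"dz":0.4},{"jaw":5,"dx":0.02,"dy":0.01,"dz":0.56},{"jaw":5,"dx":0.02,"dy":0.01,"dz":0.61},{"jaw":5,"dx":0.02,"dy":0.01,"dz":0.61},{"jaw":27,"dx":0.02,"dy":0.01,"dz":0.61},{"jaw":27,"dx":0.02,"dy":0.01,"dz":0.61},{"jaw":27,"dx":0.02,"dy":0.01,"dz":0.61},{"jaw":27,"dx":0.02,"dy":0.01,"dz":0.1},{"jaw":27,"dx":0.02,"dy":0.01,"dz":-0.1},{"jaw":27,"dx":0.02,"dy":0.01,"dz":-0.1}]}}

```text
clock: 9.8
ee_pos: [513.9, 272.8, 95.4]
orientation: [0.637, 0.771, 0.002, 0.0]
contact_force: [-0.7, -0.7, -2.0]
gripper_width: 26.9
grasp_force: 0.0
```

```bash
python3 -c "
from h import *
t=look('top')
for a,c,b,_ in blobs(redmask(t,(80,130,350,260)),40): print(a,c.round(1),plane(t,c,10)[0,:2].round(1),plane(t,c,18)[0,:2].round(1))
to(505.8,-114.8,85,0.19)"
```

```text
109 [109.5 200.6] [512.9 274.8] [512.  271.5]
128 [266.  205.9] [ 505.2 -114.9] [ 504.5 -114.7]
129 [294.8 206.2] [ 505.5 -186.2] [ 504.7 -185.5]
113 [124.1 209.8] [490.3 237. ] [489.7 234. ]
139 [293.8 237.1] [ 429.7 -183.8] [ 429.5 -183.1]
from [513.1 272.5  94. ] cur yaw 0.190 j7 -0.24 w 27.2 -> d [-378.9  -80.3    8.7] turn 0.000
```

Request:
{"fn": "send_path", "kwargs": {"moves": [{"jaw":40,"dx":-0.55,"dy":-0.12},{"jaw":40,"dx":-1.1,"dy":-0.23},{"jaw":40,"dx":-1.65,"dy":-0.35},{"jaw":40,"dx":-2.2,"dy":-0.46},{"jaw":40,"dx":-2.75,"dy":-0.58},{"jaw":40,"dx":-3.3,"dy":-0.7},{"jaw":40,"dx":-3.8,"dy":-0.8},{"jaw":40,"dx":-3.8,"dy":-0.8,"dz":0.09},{"jaw":40,"dx":-3.8,"dy":-0.8,"dz":0.09},{"jaw":40,"dx":-3.8,"dy":-0.8,"dz":0.09}]}}

```text
clock: 11.1
ee_pos: [506.0, -114.5, 84.4]
orientation: [0.636, 0.772, -0.0, -0.0]
contact_force: [-0.1, 0.2, -0.7]
gripper_width: 40.3
grasp_force: 0.0
```

```bash
python3 -c "
from h import *
to(505.6,-114.8,15,0.19)"
```

```text
from [ 506.  -114.5   84.4] cur yaw 0.192 j7 0.49 w 40.3 -> d [-0.2 -0.4 69.4] turn 0.002
```

Request:
{"fn": "send_path", "kwargs": {"moves": [{"jaw":40,"dx":-0.01,"dz":0.5},{"jaw":40,"dx":-0.01,"dz":0.69},{"jaw":40,"dx":-0.01,"dz":0.69},{"jaw":5,"dx":-0.01,"dz":0.69},{"jaw":5,"dx":-0.01,"dz":0.69},{"jaw":5,"dx":-0.01,"dz":0.69},{"jaw":5,"dx":-0.01,"dz":0.69},{"jaw":5,"dx":-0.01,"dz":0.2},{"jaw":5,"dx":-0.01},{"jaw":5,"dx":-0.01}]}}

```text
clock: 12.35
ee_pos: [507.3, -116.9, 86.1]
orientation: [0.637, 0.771, 0.001, 0.001]
contact_force: [0.6, 0.3, -0.3]
gripper_width: 15.8
grasp_force: 30.0
```

```bash
python3 -c "
from h import *
to(456.2,259.4,85,0.19)"
```

```text
from [ 507.3 -116.9   86.1] cur yaw 0.190 j7 0.50 w 15.8 -> d [379.2  20.9   1.2] turn 0.000
```

Converted, 379 mm is 3.79, 330 mm is 3.3.

Request:
{"fn": "send_path", "kwargs": {"moves": [{"jaw":5,"dx":0.55,"dy":0.03},{"jaw":5,"dx":1.1,"dy":0.06},{"jaw":5,"dx":1.65,"dy":0.09},{"jaw":5,"dx":2.2,"dy":0.12},{"jaw":5,"dx":2.75,"dy":0.15},{"jaw":5,"dx":3.3,"dy":0.18},{"jaw":5,"dx":3.79,"dy":0.21},{"jaw":5,"dx":3.79,"dy":0.21,"dz":0.01},{"jaw":5,"dx":3.79,"dy":0.21,"dz":0.01},{"jaw":5,"dx":3.79,"dy":0.21,"dz":0.01}]}}

```text
clock: 13.6
ee_pos: [455.5, 257.7, 83.4]
orientation: [0.638, 0.77, -0.0, -0.0]
contact_force: [0.5, -0.1, 0.2]
gripper_width: 16.1
grasp_force: 30.0
```

```bash
python3 -c "
from h import *
to(456.2,259.4,23,0.19)"
```

```text
from [455.5 257.7  83.4] cur yaw 0.188 j7 -0.31 w 16.1 -> d [ 1.6  1.  60.4] turn -0.002
```

Converted, 61 mm is 0.61, 56 mm is 0.56.

Request:
{"fn": "send_path", "kwargs": {"moves": [{"jaw":5,"dx":0.015,"dy":0.01,"dz":0.4},{"jaw":5,"dx":0.015,"dy":0.01,"dz":0.56},{"jaw":5,"dx":0.015,"dy":0.01,"dz":0.61},{"jaw":5,"dx":0.015,"dy":0.01,"dz":0.61},{"jaw":27,"dx":0.015,"dy":0.01,"dz":0.61},{"jaw":27,"dx":0.015,"dy":0.01,"dz":0.61},{"jaw":27,"dx":0.015,"dy":0.01,"dz":0.61},{"jaw":27,"dx":0.015,"dy":0.01,"dz":0.1},{"jaw":27,"dx":0.015,"dy":0.01,"dz":-0.1},{"jaw":27,"dx":0.015,"dy":0.01,"dz":-0.1}]}}

```text
clock: 14.85
ee_pos: [457.0, 261.5, 95.4]
orientation: [0.637, 0.771, 0.002, 0.0]
contact_force: [-0.4, -0.5, -1.1]
gripper_width: 27.3
grasp_force: 0.0
```

```bash
python3 -c "
from h import *
t=look('top')
for a,c,b,_ in blobs(redmask(t,(80,130,350,260)),40): print(a,c.round(1),plane(t,c,10)[0,:2].round(1),plane(t,c,18)[0,:2].round(1))
to(505.5,-186.2,85,0.19)"
```

```text
114 [109.4 200.6] [512.9 275. ] [512.  271.7]
127 [294.9 206.1] [ 505.8 -186.3] [ 505.  -185.6]
116 [124.1 209.9] [490.1 236.8] [489.4 233.8]
119 [113.1 223.9] [455.2 261.6] [454.9 258.5]
133 [293.8 237. ] [ 430.  -183.6] [ 429.9 -182.9]
from [456.2 261.1  94.1] cur yaw 0.190 j7 -0.32 w 26.9 -> d [-448.5  -36.1    8.7] turn 0.000
```

Converted, -448 mm is -4.48, -410 mm is -4.1.

Request:
{"fn": "send_path", "kwargs": {"moves": [{"jaw":40,"dx":-0.6,"dy":-0.05},{"jaw":40,"dx":-1.2,"dy":-0.1},{"jaw":40,"dx":-1.8,"dy":-0.15},{"jaw":40,"dx":-2.4,"dy":-0.2},{"jaw":40,"dx":-3,"dy":-0.24},{"jaw":40,"dx":-3.6,"dy":-0.29},{"jaw":40,"dx":-4.1,"dy":-0.33},{"jaw":40,"dx":-4.48,"dy":-0.36,"dz":0.09},{"jaw":40,"dx":-4.48,"dy":-0.36,"dz":0.09},{"jaw":40,"dx":-4.48,"dy":-0.36,"dz":0.09}]}}

```text
clock: 16.15
ee_pos: [504.8, -185.3, 83.9]
orientation: [0.637, 0.771, -0.0, -0.001]
contact_force: [-0.3, 0.4, 0.0]
gripper_width: 40.4
grasp_force: 0.0
```

```bash
python3 -c "
from h import *
to(505.6,-186.2,15,0.19)"
```

```text
from [ 504.8 -185.3   83.9] cur yaw 0.190 j7 0.67 w 40.4 -> d [-1.1  0.8 68.9] turn 0.000
```

Converted, 69 mm is 0.69, 50 mm is 0.5.

Request:
{"fn": "send_path", "kwargs": {"moves": [{"jaw":40,"dx":-0.02,"dy":0.008,"dz":0.5},{"jaw":40,"dx":-0.02,"dy":0.008,"dz":0.69},{"jaw":40,"dx":-0.02,"dy":0.008,"dz":0.69},{"jaw":5,"dx":-0.02,"dy":0.008,"dz":0.69},{"jaw":5,"dx":-0.02,"dy":0.008,"dz":0.69},{"jaw":5,"dx":-0.02,"dy":0.008,"dz":0.69},{"jaw":5,"dx":-0.02,"dy":0.008,"dz":0.69},{"jaw":5,"dx":-0.02,"dy":0.008,"dz":0.2},{"jaw":5,"dx":-0.02,"dy":0.008},{"jaw":5,"dx":-0.02,"dy":0.008}]}}

```text
clock: 17.4
ee_pos: [507.4, -187.9, 86.1]
orientation: [0.637, 0.771, 0.001, 0.001]
contact_force: [-0.2, 0.7, -0.1]
gripper_width: 16.0
grasp_force: 30.0
```

```bash
python3 -c "
from h import *
to(524,213.4,85,0.19)"
```

```text
from [ 507.4 -187.9   86.1] cur yaw 0.190 j7 0.68 w 16.0 -> d [390.9  92.1   1.2] turn 0.000
```

Request:
{"fn": "send_path", "kwargs": {"moves": [{"jaw":5,"dx":0.57,"dy":0.13},{"jaw":5,"dx":1.14,"dy":0.27},{"jaw":5,"dx":1.71,"dy":0.4},{"jaw":5,"dx":2.28,"dy":0.54},{"jaw":5,"dx":2.85,"dy":0.67},{"jaw":5,"dx":3.42,"dy":0.81},{"jaw":5,"dx":3.91,"dy":0.92},{"jaw":5,"dx":3.91,"dy":0.92,"dz":0.01},{"jaw":5,"dx":3.91,"dy":0.92,"dz":0.01},{"jaw":5,"dx":3.91,"dy":0.92,"dz":0.01}]}}

```text
clock: 18.65
ee_pos: [523.0, 211.9, 83.4]
orientation: [0.638, 0.77, -0.0, -0.0]
contact_force: [0.3, -0.3, 0.3]
gripper_width: 15.7
grasp_force: 30.0
```

```bash
python3 -c "
from h import *
to(524,213.4,23,0.19)"
```

```text
from [523.  211.9  83.4] cur yaw 0.188 j7 -0.11 w 15.7 -> d [ 1.3  1.3 60.4] turn -0.002
```

Request:
{"fn": "send_path", "kwargs": {"moves": [{"jaw":5,"dx":0.01,"dy":0.013,"dz":0.4},{"jaw":5,"dx":0.01,"dy":0.013,"dz":0.56},{"jaw":5,"dx":0.01,"dy":0.013,"dz":0.61},{"jaw":5,"dx":0.01,"dy":0.013,"dz":0.61},{"jaw":27,"dx":0.01,"dy":0.013,"dz":0.61},{"jaw":27,"dx":0.01,"dy":0.013,"dz":0.61},{"jaw":27,"dx":0.01,"dy":0.013,"dz":0.61},{"jaw":27,"dx":0.01,"dy":0.013,"dz":0.1},{"jaw":27,"dx":0.01,"dy":0.013,"dz":-0.1},{"jaw":27,"dx":0.01,"dy":0.013,"dz":-0.1}]}}

```text
clock: 19.9
ee_pos: [525.1, 215.4, 95.4]
orientation: [0.637, 0.771, 0.002, 0.0]
contact_force: [-0.3, 0.2, -0.7]
gripper_width: 27.0
grasp_force: 0.0
```

```bash
python3 -c "
from h import *
t=look('top')
for a,c,b,_ in blobs(redmask(t,(80,130,350,260)),40): print(a,c.round(1),plane(t,c,10)[0,:2].round(1),plane(t,c,18)[0,:2].round(1))
to(430,-183.7,85,0.19)"
```

```text
44 [ 87.2 131.5] [689.7 345.5] [687.4 341.6]
117 [133.5 196.7] [523.5 215.8] [522.5 213. ]
134 [294.  237.1] [ 429.8 -184.2] [ 429.7 -183.4]
from [524.2 215.1  94. ] cur yaw 0.190 j7 -0.11 w 27.2 -> d [-373.8 -167.8    8.6] turn 0.000
```

Converted, -374 mm is -3.74, -330 mm is -3.3.

Request:
{"fn": "send_path", "kwargs": {"moves": [{"jaw":40,"dx":-0.55,"dy":-0.25},{"jaw":40,"dx":-1.1,"dy":-0.5},{"jaw":40,"dx":-1.65,"dy":-0.74},{"jaw":40,"dx":-2.2,"dy":-0.99},{"jaw":40,"dx":-2.75,"dy":-1.24},{"jaw":40,"dx":-3.3,"dy":-1.49},{"jaw":40,"dx":-3.74,"dy":-1.68},{"jaw":40,"dx":-3.74,"dy":-1.68,"dz":0.09},{"jaw":40,"dx":-3.74,"dy":-1.68,"dz":0.09},{"jaw":40,"dx":-3.74,"dy":-1.68,"dz":0.09}]}}

```text
clock: 21.2
ee_pos: [429.8, -182.9, 84.5]
orientation: [0.636, 0.772, -0.0, -0.0]
contact_force: [-0.0, -0.6, 0.4]
gripper_width: 39.7
grasp_force: 0.0
```

```bash
python3 -c "
from h import *
to(430,-184,15,0.19)"
```

```text
from [ 429.8 -182.9   84.5] cur yaw 0.192 j7 0.62 w 39.7 -> d [-1.2  0.  69.5] turn 0.002
```

Request:
{"fn": "send_path", "kwargs": {"moves": [{"jaw":40,"dx":-0.02,"dz":0.5},{"jaw":40,"dx":-0.02,"dz":0.695},{"jaw":40,"dx":-0.02,"dz":0.695},{"jaw":5,"dx":-0.02,"dz":0.695},{"jaw":5,"dx":-0.02,"dz":0.695},{"jaw":5,"dx":-0.02,"dz":0.695},{"jaw":5,"dx":-0.02,"dz":0.695},{"jaw":5,"dx":-0.02,"dz":0.2},{"jaw":5,"dx":-0.02},{"jaw":5,"dx":-0.02}]}}

```text
clock: 22.45
ee_pos: [431.1, -186.1, 86.0]
orientation: [0.637, 0.771, 0.001, 0.001]
contact_force: [0.2, 1.0, 0.6]
gripper_width: 15.8
grasp_force: 30.0
```

```bash
python3 -c "
from h import *
t=look('top')
for a,c,b,_ in blobs(redmask(t,(80,130,350,260)),40): print(a,c.round(1),plane(t,c,10)[0,:2].round(1),plane(t,c,18)[0,:2].round(1))
to(467.1,202.5,85,0.19)"
```

```text
50 [ 89.2 131.8] [689.2 340.3] [686.8 336.4]
113 [133.7 196.8] [523.1 215.2] [522.2 212.4]
111 [109.6 200.5] [513.1 274.7] [512.2 271.4]
110 [124.1 209.8] [490.3 236.9] [489.7 233.9]
119 [112.9 223.9] [455.2 262. ] [454.8 258.8]
from [ 430.4 -185.8   84.9] cur yaw 0.190 j7 0.64 w 15.8 -> d [3.743e+02 1.095e+02 3.000e-01] turn 0.000
```

Converted, 33 mm is 0.33, 373 mm is 3.73.

Request:
{"fn": "send_path", "kwargs": {"moves": [{"jaw":5,"dx":0.57,"dy":0.16},{"jaw":5,"dx":1.14,"dy":0.33},{"jaw":5,"dx":1.71,"dy":0.5},{"jaw":5,"dx":2.28,"dy":0.66},{"jaw":5,"dx":2.85,"dy":0.83},{"jaw":5,"dx":3.42,"dy":1},{"jaw":5,"dx":3.73,"dy":1.09},{"jaw":5,"dx":3.73,"dy":1.09},{"jaw":5,"dx":3.73,"dy":1.09},{"jaw":5,"dx":3.73,"dy":1.09}]}}

```text
clock: 23.75
ee_pos: [466.6, 199.3, 84.5]
orientation: [0.638, 0.77, -0.0, -0.0]
contact_force: [0.6, 0.6, 0.3]
gripper_width: 15.9
grasp_force: 30.0
```

```bash
python3 -c "
from h import *
to(466.6,201.2,23,0.19)"
```

```text
from [466.6 199.3  84.5] cur yaw 0.188 j7 -0.18 w 15.9 -> d [ 1.8  0.4 61.5] turn -0.002
```

Request:
{"fn": "send_path", "kwargs": {"moves": [{"jaw":5,"dx":0.015,"dy":0.004,"dz":0.4},{"jaw":5,"dx":0.015,"dy":0.004,"dz":0.57},{"jaw":5,"dx":0.015,"dy":0.004,"dz":0.62},{"jaw":5,"dx":0.015,"dy":0.004,"dz":0.62},{"jaw":27,"dx":0.015,"dy":0.004,"dz":0.62},{"jaw":27,"dx":0.015,"dy":0.004,"dz":0.62},{"jaw":27,"dx":0.015,"dy":0.004,"dz":0.62},{"jaw":27,"dx":0.015,"dy":0.004,"dz":0.1},{"jaw":27,"dx":0.015,"dy":0.004,"dz":-0.1},{"jaw":27,"dx":0.015,"dy":0.004,"dz":-0.1}]}}

```text
clock: 25.0
ee_pos: [467.7, 203.0, 96.3]
orientation: [0.637, 0.771, 0.002, 0.0]
contact_force: [-0.7, -0.2, -0.5]
gripper_width: 27.0
grasp_force: 0.0
```

```bash
python3 -c "
from h import *
t=look('top');s=look('side')
for r,(x,y,w,h) in((t,(225,125,85,60)),(s,(255,170,70,70))):
    print(x,y)
a=cv2.resize(t['pixels'][130:180,230:300],(700,500),interpolation=cv2.INTER_CUBIC);
cv2.imwrite('pics/block_t.png',a[:,:,::-1])
to(620,-114,110,0.19)"
```

```text
225 125
255 170
from [466.4 202.3  94.4] cur yaw 0.190 j7 -0.19 w 27.1 -> d [-339.7   91.   -15.7] turn 0.000
```

View pics/block_t.png

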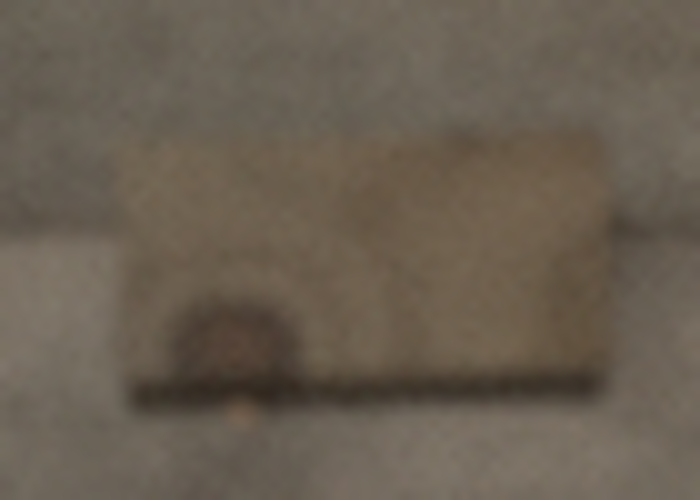

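The crop shows the block's top-face corners at about (118,142), (600,130), (607,375) and (130,383), at 10x with origin (230,130). The dark strip below is its near side.

```bash
python3 - <<'E'
from h import *
t=look("top");s=look("side")
q=np.array([(118,142),(600,130),(607,375),(130,383)])/10-.5/10+[230,130]
for k,sp in((0,(348,33)),(3,(265,40)),(1,(385,124))):
    p,e=tri(t,q[k],s,np.array(sp)/3.5+[195,175]);print("tri",p.round(1),e.round(1))
P=plane(t,q,44)[:,:2];print(P.round(1),"c",P.mean(0).round(1))
for i in range(4):print(np.linalg.norm(P[i]-P[i-1]).round(1),np.arctan2(*(P[i]-P[i-1])[::-1]).round(3))
for a,c,b,_ in blobs(redmask(t,(80,130,350,260)),40): print(a,c.round(1),plane(t,c,18)[0,:2].round(1))
E
```

```text
tri [656.2 -53.   40.2] 4.6
tri [594.9 -57.3  41.9] 3.3
tri [ 657.7 -171.2   41.7] 0.8
[[ 652.9  -53.1]
 [ 657.5 -171.1]
 [ 596.4 -172.9]
 [ 592.8  -57.3]] c [ 624.9 -113.6]
60.2 0.07
118.1 -1.531
61.2 -3.112
115.7 1.602
110 [133.7 196.6] [522.8 212.4]
114 [136.9 219.8] [465.7 200.9]
```

```bash
python3 -c "
from h import *
to(624.9,-113.6,110,0.04)"
```

```text
from [466.2 202.   93.9] cur yaw 0.190 j7 -0.19 w 27.2 -> d [-339.9   96.2  -16. ] turn 0.150
```

Request:
{"fn": "send_path", "kwargs": {"moves": [{"jaw":87,"dx":-0.2,"dy":0.05,"dz":-0.16},{"jaw":87,"dx":-0.75,"dy":0.2,"dz":-0.16,"spin":0.15},{"jaw":87,"dx":-1.3,"dy":0.36,"dz":-0.16,"spin":0.15},{"jaw":87,"dx":-1.85,"dy":0.51,"dz":-0.16,"spin":0.15},{"jaw":87,"dx":-2.4,"dy":0.66,"dz":-0.16,"spin":0.15},{"jaw":87,"dx":-2.95,"dy":0.81,"dz":-0.16,"spin":0.15},{"jaw":87,"dx":-3.39,"dy":0.94,"dz":-0.16,"spin":0.15},{"jaw":87,"dx":-3.39,"dy":0.96,"dz":-0.16,"spin":0.15},{"jaw":87,"dx":-3.39,"dy":0.96,"dz":-0.16,"spin":0.15},{"jaw":87,"dx":-3.39,"dy":0.96,"dz":-0.16,"spin":0.15}]}}

```text
clock: 26.45
ee_pos: [624.9, -111.4, 111.0]
orientation: [0.692, 0.722, 0.0, -0.0]
contact_force: [-0.2, 0.3, -0.5]
gripper_width: 87.0
grasp_force: 0.0
```

```bash
python3 -c "
from h import *
to(624.9,-113.6,20,0.04)"
```

```text
from [ 624.9 -111.4  111. ] cur yaw 0.042 j7 0.41 w 87.0 -> d [-2.2 -0.1 91. ] turn 0.002
```

Units first: shifts go in units of 100 mm. So -2 mm is -0.02, 91 mm is 0.91.

Request:
{"fn": "send_path", "kwargs": {"moves": [{"jaw":87,"dx":-0.02,"dz":0.5},{"jaw":87,"dx":-0.02,"dz":0.85},{"jaw":87,"dx":-0.02,"dz":0.91},{"jaw":87,"dx":-0.02,"dz":0.91},{"jaw":50,"dx":-0.02,"dz":0.91},{"jaw":50,"dx":-0.02,"dz":0.91},{"jaw":50,"dx":-0.02,"dz":0.91},{"jaw":50,"dx":-0.02,"dz":0.4},{"jaw":50,"dx":-0.02,"dz":0.1},{"jaw":50,"dx":-0.02,"dz":0.1}]}}

```text
clock: 27.7
ee_pos: [626.5, -114.8, 103.3]
orientation: [0.693, 0.721, 0.001, 0.001]
contact_force: [-0.4, -0.1, -2.0]
gripper_width: 59.3
grasp_force: 30.0
```

```bash
python3 -c "
from h import *
t=look('top');s=look('side')
cv2.imwrite('pics/blk2.png',cv2.resize(np.hstack([t['pixels'][100:260,70:310],s['pixels'][100:260,160:340]])[:,:,::-1],None,fx=1.9,fy=1.9))
to(606,258.5,80,0.189)"
```

```text
from [ 624.8 -114.1  100.2] cur yaw 0.040 j7 0.42 w 59.4 -> d [373.1  -3.8  20.4] turn -0.149
```

View pics/blk2.png

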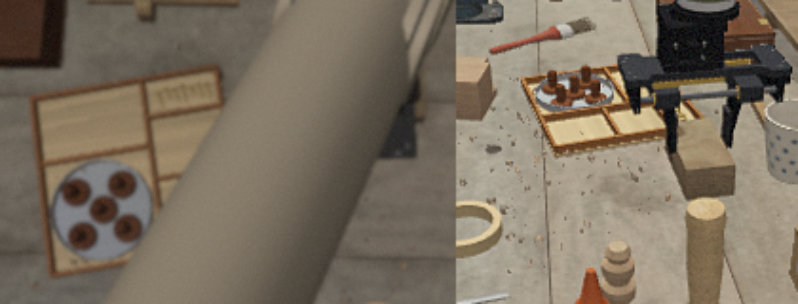

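The five pulls sit in the tin as a quincunx around crop (103,209). The block is held level between the fingers at side crop (705,165).

Converted, -3 mm is -0.03, -2 mm is -0.02.

Request:
{"fn": "send_path", "kwargs": {"moves": [{"jaw":50,"dx":0.4},{"jaw":50,"dx":0.95,"dy":-0.01},{"jaw":50,"dx":1.5,"dy":-0.01,"spin":-0.05},{"jaw":50,"dx":2.05,"dy":-0.02,"spin":-0.1},{"jaw":50,"dx":2.6,"dy":-0.03,"spin":-0.149},{"jaw":50,"dx":3.15,"dy":-0.03,"spin":-0.149},{"jaw":50,"dx":3.55,"dy":-0.04,"spin":-0.149},{"jaw":50,"dx":3.73,"dy":-0.04,"spin":-0.149},{"jaw":50,"dx":3.73,"dy":-0.04,"spin":-0.149},{"jaw":50,"dx":3.73,"dy":-0.04,"spin":-0.149}]}}

```text
clock: 29.05
ee_pos: [606.7, 255.4, 100.6]
orientation: [0.638, 0.77, -0.001, 0.0]
contact_force: [-0.1, -0.8, -2.2]
gripper_width: 59.7
grasp_force: 30.0
```

```bash
python3 -c "
from h import *
to(606,258.5,27,0.189)"
```

```text
from [606.7 255.4 100.6] cur yaw 0.186 j7 -0.05 w 59.7 -> d [ 3.3 -0.1 73.5] turn -0.003
```

Converted, 74 mm is 0.74, 20 mm is 0.2.

Request:
{"fn": "send_path", "kwargs": {"moves": [{"jaw":50,"dx":0.03,"dz":0.4,"spin":-0.003},{"jaw":50,"dx":0.03,"dz":0.64,"spin":-0.003},{"jaw":50,"dx":0.03,"dz":0.72,"spin":-0.003},{"jaw":50,"dx":0.03,"dz":0.74,"spin":-0.003},{"jaw":50,"dx":0.03,"dz":0.74,"spin":-0.003},{"jaw":76,"dx":0.03,"dz":0.74,"spin":-0.003},{"jaw":76,"dx":0.03,"dz":0.74,"spin":-0.003},{"jaw":76,"dx":0.03,"dz":0.74,"spin":-0.003},{"jaw":76,"dx":0.03,"dz":0.2,"spin":-0.003},{"jaw":76,"dx":0.03,"dz":-0.4,"spin":-0.003}]}}

```text
clock: 30.3
ee_pos: [605.1, 260.4, 141.2]
orientation: [0.636, 0.771, -0.001, -0.0]
contact_force: [0.6, 0.9, -0.2]
gripper_width: 75.9
grasp_force: 0.0
```

```bash
python3 -c "
from h import *
to(480,-60,250,1.0)"
```

```text
from [605.1 260.4 141.2] cur yaw 0.192 j7 -0.07 w 75.9 -> d [-290.8 -184.  -108.1] turn -0.808
```

```bash
python3 - <<'E'
from h import *
t=look("top");s=look("side")
c1=cv2.resize(t["pixels"][150:250,360:450],(720,800)[::1],interpolation=cv2.INTER_CUBIC)[:, :, ::-1]
c1=cv2.resize(t["pixels"][150:245,365:440],None,fx=6,fy=6,interpolation=cv2.INTER_CUBIC)[:,:,::-1]
cv2.imwrite("pics/bm.png",c1)
for n,r,roi in(("t",t,(385,200,430,245)),("s",s,(210,235,255,340))):
    m=redmask(r,roi)
    for a,c,b,_ in blobs(m,8):print(n,"orange",a,c.round(1),b)
    p=r["pixels"].astype(int);z=np.zeros(m.shape,bool);x0,y0,x1,y1=roi;z[y0:y1,x0:x1]=1
    w=z&(p.min(2)>125)&(p.max(2)-p.min(2)<40)
    for a,c,b,_ in blobs(w,60):print(n,"white",a,c.round(1),b)
for a,c,b,_ in blobs(redmask(t,(80,130,350,260)),40): print(a,c.round(1),plane(t,c,18)[0,:2].round(1))
E
```

```text
t orange 148 [415.4 219. ] [409 213  15  13]
t white 114 [404.5 221.9] [400 213  12  17]
s orange 360 [230.8 258.3] [222 241  19  30]
s orange 174 [225.6 303.6] [215 294  22  16]
s white 1908 [231.7 279.7] [210 235  45 105]
111 [133.8 196.7] [522.5 212.1]
114 [109.5 200.6] [512.  271.5]
114 [124.1 209.8] [489.7 233.9]
114 [136.9 219.7] [465.9 201. ]
120 [113.1 223.9] [454.9 258.6]
```

View pics/bm.png

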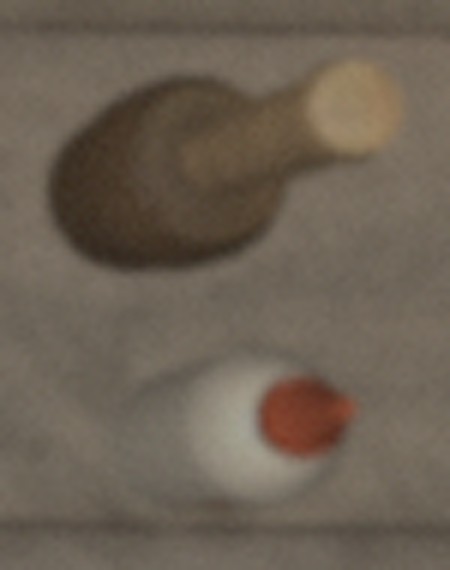

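The crop shows the bottle nozzle tip at (350,407), the orange collar centred at (298,418), and the mallet's handle-top disc at (355,107).

```bash
python3 - <<'E'
from h import *
t=look("top");s=look("side")
C=lambda x,y:np.array((x,y))/6+[365,150]-.4
S=lambda x,y:np.array((x,y))/3.5+[195,175]-.4
print("tip",*[v.round(1) for v in tri(t,C(350,407),s,S(125,233))])
print("collar top? ",*[v.round(1) for v in tri(t,C(298,418),s,S(128,305))])
print("collar plane136",plane(t,C(298,418),136).round(1),"tip plane178",plane(t,C(350,407),178).round(1))
print("mallet top",*[v.round(1) for v in tri(t,C(355,107),s,S(338,124))],plane(t,C(355,107),226).round(1))
# lower-left extremes: base circles, side view: bottom
print("bottle base side",plane(s,S(133,545),0).round(1),"mallet base side",plane(s,S(336,498),0).round(1))
print("bottle body sides z60",plane(s,[S(75,470),S(192,470)],60).round(1))
to(460,-300,280,1.2)
E
```

```text
tip [ 470.2 -427.9  178.8] 0.1
collar top?  [ 469.7 -427.6  137.1] 1.2
collar plane136 [[ 469.1 -428.   136. ]] tip plane178 [[ 470.2 -428.2  178. ]]
mallet top [ 564.3 -416.5  219.9] 0.4 [[ 562.8 -413.7  226. ]]
bottle base side [[ 466.7 -447.7    0. ]] mallet base side [[ 571. -432.    0.]]
bottle body sides z60 [[ 441.4 -450.7   60. ]
 [ 495.1 -457.5   60. ]]
from [606.4 261.  141.9] cur yaw 0.192 j7 -0.07 w 76.2 -> d [-522.7 -250.3 -139.1] turn -1.008
```

```bash
python3 -c "
from h import *
to(469.7,-427.9,255,1.71)"
```

```text
from [606.4 261.  141.9] cur yaw 0.192 j7 -0.07 w 76.2 -> d [-650.2 -265.1 -114.2] turn -1.518
```

Converted, -114 mm is -1.14, -530 mm is -5.3.

Request:
{"fn": "send_path", "kwargs": {"moves": [{"jaw":87,"dx":-0.4,"dy":-0.16,"dz":-0.5,"spin":-0.15},{"jaw":87,"dx":-0.9,"dy":-0.37,"dz":-0.9,"spin":-0.3},{"jaw":87,"dx":-1.45,"dy":-0.59,"dz":-1.14,"spin":-0.45},{"jaw":87,"dx":-2,"dy":-0.82,"dz":-1.14,"spin":-0.6},{"jaw":87,"dx":-2.55,"dy":-1.04,"dz":-1.14,"spin":-0.75},{"jaw":87,"dx":-3.1,"dy":-1.26,"dz":-1.14,"spin":-0.9},{"jaw":87,"dx":-3.65,"dy":-1.49,"dz":-1.14,"spin":-1.05},{"jaw":87,"dx":-4.2,"dy":-1.71,"dz":-1.14,"spin":-1.2},{"jaw":87,"dx":-4.75,"dy":-1.94,"dz":-1.14,"spin":-1.35},{"jaw":87,"dx":-5.3,"dy":-2.16,"dz":-1.14,"spin":-1.518}]}}

```text
clock: 31.75
ee_pos: [494.9, -296.9, 253.4]
orientation: [-0.065, 0.998, 0.0, -0.001]
contact_force: [0.7, -0.2, -0.7]
gripper_width: 86.9
grasp_force: 0.0
```

```bash
python3 -c "
from h import *
to(469.7,-427.9,255,1.71)"
```

```text
from [ 494.9 -296.9  253.4] cur yaw 1.700 j7 2.31 w 86.9 -> d [  41.9 -126.6   -1.6] turn -0.010
```

Request:
{"fn": "send_path", "kwargs": {"moves": [{"jaw":87,"dx":0.1,"dy":-0.35,"dz":-0.02,"spin":0.12},{"jaw":87,"dx":0.25,"dy":-0.8,"dz":-0.02,"spin":0.25},{"jaw":87,"dx":0.42,"dy":-1.27,"dz":-0.02,"spin":0.25},{"jaw":87,"dx":0.42,"dy":-1.27,"dz":-0.02,"spin":0.25},{"jaw":87,"dx":0.42,"dy":-1.27,"dz":-0.02,"spin":0.25}]}}

```text
clock: 32.38
ee_pos: [470.0, -426.0, 255.4]
orientation: [0.063, 0.998, 0.001, -0.001]
contact_force: [-0.1, 0.7, -0.1]
gripper_width: 87.0
grasp_force: 0.0
```

```bash
python3 -c "
from h import *
t=look('top');s=look('side','pics/x.png')
cv2.imwrite('pics/bot1.png',cv2.resize(np.hstack([t['pixels'][150:260,330:450],s['pixels'][190:345,180:330][:110]]) if 0 else s['pixels'][150:345,160:350],None,fx=3,fy=3)[:,:,::-1])
to(469.7,-427.9,109,1.45)"
```

```text
from [ 470.9 -425.1  256.1] cur yaw 1.447 j7 2.34 w 87.1 -> d [  0.8  -3.1 147.1] turn -0.003
```

View pics/bot1.png

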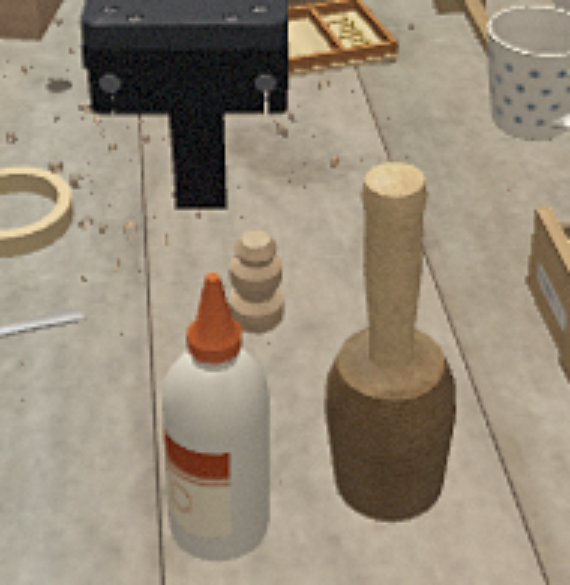

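The side view shows the gripper above and beyond the bottle, fingertip at crop (200,207) and nozzle tip at (212,275). The mallet, at (393,180), is clear of it.

Converted, 144 mm is 1.44, 142 mm is 1.42.

Request:
{"fn": "send_path", "kwargs": {"moves": [{"jaw":87,"dx":0.008,"dy":-0.03,"dz":0.5},{"jaw":87,"dx":0.008,"dy":-0.03,"dz":1},{"jaw":87,"dx":0.008,"dy":-0.03,"dz":1.35},{"jaw":87,"dx":0.008,"dy":-0.03,"dz":1.42},{"jaw":87,"dx":0.008,"dy":-0.03,"dz":1.44},{"jaw":87,"dx":0.008,"dy":-0.03,"dz":1.44}]}}

```text
clock: 33.22
ee_pos: [469.7, -429.8, 114.4]
orientation: [0.063, 0.998, -0.0, 0.001]
contact_force: [0.2, -0.5, 1.0]
gripper_width: 87.1
grasp_force: 0.0
```

```bash
python3 -c "
from h import *
to(469.7,-427.9,109,1.45)"
```

```text
from [ 469.7 -429.8  114.4] cur yaw 1.446 j7 2.41 w 87.1 -> d [0.3 1.9 5.4] turn -0.004
```

Converted, 4 mm is 0.04, 2 mm is 0.02.

Request:
{"fn": "send_path", "kwargs": {"moves": [{"jaw":87,"dx":0.003,"dy":0.015,"dz":0.02},{"jaw":87,"dx":0.003,"dy":0.015,"dz":0.04},{"jaw":87,"dx":0.003,"dy":0.015,"dz":0.04}]}}

```text
clock: 33.6
ee_pos: [468.9, -427.9, 108.9]
orientation: [0.063, 0.998, 0.0, 0.0]
contact_force: [0.5, -0.8, 0.3]
gripper_width: 86.9
grasp_force: 0.0
```

Request:
{"fn": "send_path", "kwargs": {"moves": [{"jaw":87,"dz":0.005},{"jaw":87,"dz":0.005}]}}

```text
clock: 33.85
ee_pos: [468.8, -427.9, 108.3]
orientation: [0.063, 0.998, 0.0, -0.0]
contact_force: [0.6, -0.0, 0.7]
gripper_width: 87.1
grasp_force: 0.0
```

Request:
{"fn": "send_path", "kwargs": {"moves": [{"jaw":45},{"jaw":45},{"jaw":45},{"jaw":45},{"jaw":45,"dz":-0.06},{"jaw":45,"dz":-0.12},{"jaw":45,"dz":-0.12}]}}

```text
clock: 34.72
ee_pos: [469.1, -428.2, 121.2]
orientation: [0.063, 0.998, -0.0, 0.001]
contact_force: [-0.1, 0.3, -0.1]
gripper_width: 44.8
grasp_force: 0.0
```

```bash
python3 -c "
from h import *
s=look('side')
cv2.imwrite('pics/bot2.png',cv2.resize(s['pixels'][190:345,170:330],None,fx=3.5,fy=3.5,interpolation=cv2.INTER_CUBIC)[:,:,::-1])"
```

```text
(no output)
```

View pics/bot2.png

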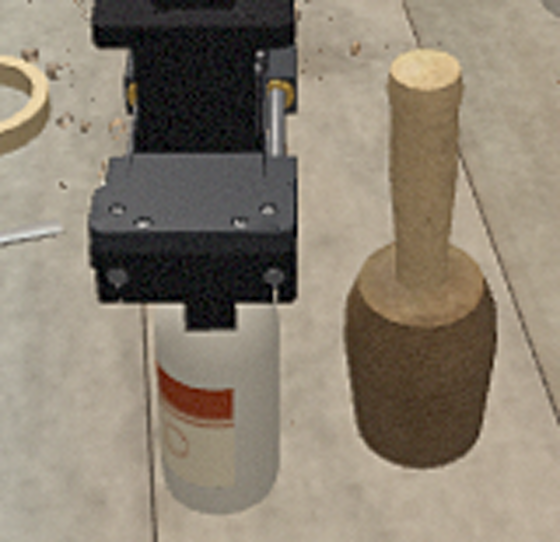

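The bottle still stands upright. The fingers came up off its sloping shoulder and are now just above it, at crop (211,310). I'll grip the cylindrical orange collar instead, and read the grip before lifting.

```bash
python3 -c "
from h import *
to(470.2,-428,133.5,1.45)"
```

```text
from [ 469.  -428.   120.8] cur yaw 1.445 j7 2.40 w 45.2 -> d [ -1.2   0.1 -12.7] turn -0.005
```

Request:
{"fn": "send_path", "kwargs": {"moves": [{"jaw":45,"dx":-0.015,"dz":-0.125},{"jaw":45,"dx":-0.015,"dz":-0.125},{"jaw":45,"dx":-0.015,"dz":-0.125},{"jaw":15,"dx":-0.015,"dz":-0.125},{"jaw":15,"dx":-0.015,"dz":-0.125},{"jaw":15,"dx":-0.015,"dz":-0.125},{"jaw":15,"dx":-0.015,"dz":-0.125}]}}

```text
clock: 35.65
ee_pos: [470.3, -428.0, 132.7]
orientation: [0.063, 0.998, 0.0, -0.0]
contact_force: [0.3, -0.8, -1.4]
gripper_width: 27.1
grasp_force: 30.0
```

Gripping 27 mm with 30 N. A small lift will test it.

Converted, -15 mm is -0.15, -10 mm is -0.1.

Request:
{"fn": "send_path", "kwargs": {"moves": [{"jaw":15,"dz":-0.05},{"jaw":15,"dz":-0.1},{"jaw":15,"dz":-0.15},{"jaw":15,"dz":-0.15}]}}

```text
clock: 36.15
ee_pos: [470.5, -428.3, 148.4]
orientation: [0.063, 0.998, -0.0, 0.0]
contact_force: [1.0, 0.7, -1.8]
gripper_width: 27.4
grasp_force: 30.0
```

Request:
{"fn": "send_path", "kwargs": {"moves": [{"jaw":15,"dz":-0.2},{"jaw":15,"dz":-0.4},{"jaw":15,"dz":-0.5},{"jaw":15,"dz":-0.5}]}}

```text
clock: 36.65
ee_pos: [470.7, -428.4, 199.0]
orientation: [0.063, 0.998, -0.0, 0.001]
contact_force: [0.1, -0.1, -1.7]
gripper_width: 27.5
grasp_force: 30.0
```

```bash
python3 -c "
from h import *
s=look('side')
cv2.imwrite('pics/bot3.png',cv2.resize(s['pixels'][150:345,160:350],None,fx=2.8,fy=2.8)[:,:,::-1])
to(580.9,128.5,190,1.45)"
```

```text
from [ 470.4 -428.1  198.1] cur yaw 1.445 j7 2.37 w 27.4 -> d [-40.  566.    8.1] turn -0.005
```

View pics/bot3.png

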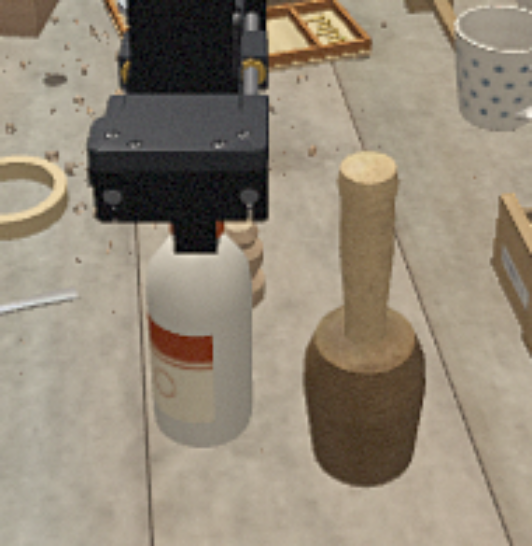

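The bottle is lifted vertically; its base is at crop (202,435). The straight path to the bay crosses the finial, so I go higher first.

Request:
{"fn": "send_path", "kwargs": {"moves": [{"jaw":15,"dz":-0.3},{"jaw":15,"dz":-0.5},{"jaw":15,"dz":-0.55},{"jaw":15,"dx":-0.01,"dy":0.1,"dz":-0.55},{"jaw":15,"dx":-0.02,"dy":0.3,"dz":-0.55},{"jaw":15,"dx":-0.04,"dy":0.6,"dz":-0.55},{"jaw":15,"dx":-0.07,"dy":1,"dz":-0.55},{"jaw":15,"dx":-0.1,"dy":1.45,"dz":-0.55},{"jaw":15,"dx":-0.13,"dy":1.9,"dz":-0.55},{"jaw":15,"dx":-0.17,"dy":2.35,"dz":-0.55}]}}

```text
clock: 37.95
ee_pos: [516.3, -194.5, 251.7]
orientation: [0.062, 0.998, 0.0, -0.001]
contact_force: [0.6, 0.1, -1.8]
gripper_width: 27.4
grasp_force: 30.0
```

Request:
{"fn": "send_path", "kwargs": {"moves": [{"jaw":15,"dx":-0.03,"dy":0.45},{"jaw":15,"dx":-0.06,"dy":0.9},{"jaw":15,"dx":-0.1,"dy":1.4},{"jaw":15,"dx":-0.14,"dy":1.9},{"jaw":15,"dx":-0.17,"dy":2.35},{"jaw":15,"dx":-0.2,"dy":2.75},{"jaw":15,"dx":-0.22,"dy":3},{"jaw":15,"dx":-0.23,"dy":3.18},{"jaw":15,"dx":-0.23,"dy":3.28},{"jaw":15,"dx":-0.23,"dy":3.31}]}}

```text
clock: 39.2
ee_pos: [581.0, 128.0, 252.9]
orientation: [0.063, 0.998, -0.0, -0.0]
contact_force: [1.0, -1.6, -1.7]
gripper_width: 27.5
grasp_force: 30.0
```

Request:
{"fn": "send_path", "kwargs": {"moves": [{"jaw":15},{"jaw":15},{"jaw":15},{"jaw":15}]}}

```text
clock: 39.7
ee_pos: [580.9, 128.2, 253.0]
orientation: [0.063, 0.998, 0.0, 0.0]
contact_force: [-0.2, -0.5, -0.9]
gripper_width: 27.4
grasp_force: 30.0
```

```bash
python3 -c "
from h import *
to(580.9,128.5,140,1.45)"
```

```text
from [580.9 128.2 253. ] cur yaw 1.445 j7 1.28 w 27.4 -> d [  0.    0.3 113. ] turn -0.005
```

Request:
{"fn": "send_path", "kwargs": {"moves": [{"jaw":15,"dz":0.3},{"jaw":15,"dz":0.65},{"jaw":15,"dz":0.9},{"jaw":15,"dz":1.02},{"jaw":15,"dz":1.06},{"jaw":15,"dz":1.06}]}}

```text
clock: 40.45
ee_pos: [581.3, 128.6, 147.6]
orientation: [0.063, 0.998, 0.0, 0.0]
contact_force: [-0.6, -0.1, -1.4]
gripper_width: 27.4
grasp_force: 30.0
```

```bash
python3 -c "
from h import *
s=look('side')
cv2.imwrite('pics/bot4.png',cv2.resize(s['pixels'][80:200,180:330],None,fx=4,fy=4,interpolation=cv2.INTER_CUBIC)[:,:,::-1])"
```

```text
(no output)
```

View pics/bot4.png

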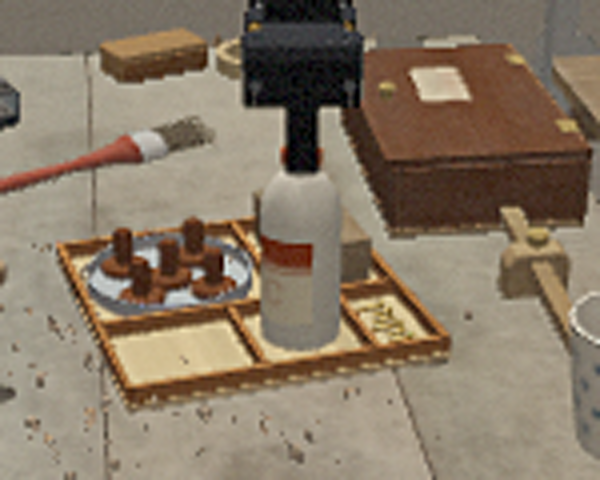

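The bottle hangs over the middle right bay, base at (302,340). The block is in the far left bay behind it, and all five pulls are in the tin.

Converted, 6 mm is 0.06, 3 mm is 0.03.

Request:
{"fn": "send_path", "kwargs": {"moves": [{"jaw":15,"dz":0.03},{"jaw":15,"dz":0.06},{"jaw":15,"dz":0.075},{"jaw":15,"dz":0.075}]}}

```text
clock: 41.0
ee_pos: [580.8, 128.5, 139.3]
orientation: [0.063, 0.998, 0.0, -0.0]
contact_force: [0.0, -0.2, -1.1]
gripper_width: 27.2
grasp_force: 30.0
```

Request:
{"fn": "send_path", "kwargs": {"moves": [{"jaw":15,"dz":0.01},{"jaw":15,"dz":0.015},{"jaw":15,"dz":0.015}]}}

```text
clock: 41.38
ee_pos: [581.4, 128.6, 138.6]
orientation: [0.063, 0.998, 0.0, 0.001]
contact_force: [0.3, 1.0, 4.7]
gripper_width: 27.5
grasp_force: 30.0
```

Request:
{"fn": "send_path", "kwargs": {"moves": [{"jaw":50},{"jaw":50},{"jaw":50},{"jaw":50,"dz":-0.25},{"jaw":50,"dz":-0.7},{"jaw":50,"dz":-1.25},{"jaw":50,"dz":-1.4},{"jaw":50,"dz":-1.4}]}}

```text
clock: 42.38
ee_pos: [581.2, 128.5, 278.3]
orientation: [0.063, 0.998, 0.0, 0.001]
contact_force: [0.2, 1.5, -0.6]
gripper_width: 49.8
grasp_force: 0.0
```

```bash
python3 -c "
from h import *
to(563.5,-415,275,1.45)"
```

```text
from [581.2 128.5 278.3] cur yaw 1.445 j7 1.27 w 49.8 -> d [ -50.5 -541.4    2.9] turn -0.005
```

Request:
{"fn": "send_path", "kwargs": {"moves": [{"jaw":60,"dx":-0.05,"dy":-0.55},{"jaw":60,"dx":-0.1,"dy":-1.1},{"jaw":60,"dx":-0.16,"dy":-1.7},{"jaw":60,"dx":-0.21,"dy":-2.3},{"jaw":60,"dx":-0.27,"dy":-2.9},{"jaw":60,"dx":-0.33,"dy":-3.5},{"jaw":60,"dx":-0.38,"dy":-4.1},{"jaw":60,"dx":-0.44,"dy":-4.7},{"jaw":60,"dx":-0.5,"dy":-5.2},{"jaw":60,"dx":-0.5,"dy":-5.41}]}}

```text
clock: 43.62
ee_pos: [560.6, -417.8, 274.7]
orientation: [0.065, 0.998, 0.0, -0.002]
contact_force: [-0.6, -0.3, 0.1]
gripper_width: 60.5
grasp_force: 0.0
```

Request:
{"fn": "send_path", "kwargs": {"moves": [{"jaw":60},{"jaw":60}]}}

```text
clock: 43.88
ee_pos: [563.1, -413.3, 276.6]
orientation: [0.062, 0.998, 0.001, -0.001]
contact_force: [0.3, 0.2, -0.1]
gripper_width: 60.0
grasp_force: 0.0
```

```bash
python3 - <<'E'
from h import *
t=look("top");s=look("side")
cv2.imwrite("pics/v.png",cv2.resize(s["pixels"][70:345,180:350],None,fx=2.1,fy=2.1,interpolation=cv2.INTER_CUBIC)[:,:,::-1])
e=env.observe();print("tcp px side",proj(s,e["ee_pos"]).round(1))
to(563.5,-415,175,1.45)
E
```

```text
tcp px side [[291.9 175.8]]
from [ 563.5 -412.9  277.4] cur yaw 1.447 j7 2.25 w 60.0 -> d [ -0.3  -2.2 102.4] turn -0.003
```

View pics/v.png

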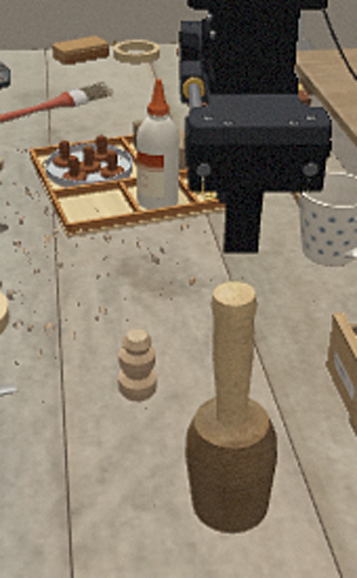

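The bottle stands in its bay at (158,160), the finial is untouched at (137,370), and the gripper is above the mallet handle, whose top is at (235,294).

Request:
{"fn": "send_path", "kwargs": {"moves": [{"jaw":60,"dy":-0.02,"dz":0.4},{"jaw":60,"dy":-0.02,"dz":0.8},{"jaw":60,"dy":-0.02,"dz":1.05},{"jaw":60,"dy":-0.02,"dz":1.1},{"jaw":60,"dy":-0.02,"dz":1.1},{"jaw":20,"dy":-0.02,"dz":1.1},{"jaw":20,"dy":-0.02,"dz":1.1},{"jaw":20,"dy":-0.02,"dz":1.1},{"jaw":20,"dy":-0.02,"dz":1.1}]}}

```text
clock: 45.1
ee_pos: [562.6, -416.5, 168.2]
orientation: [0.063, 0.998, 0.0, 0.0]
contact_force: [-0.5, 1.1, 1.9]
gripper_width: 31.8
grasp_force: 30.0
```

Request:
{"fn": "send_path", "kwargs": {"moves": [{"jaw":20,"dz":-0.05},{"jaw":20,"dz":-0.1},{"jaw":20,"dz":-0.15},{"jaw":20,"dz":-0.15}]}}

```text
clock: 45.6
ee_pos: [562.6, -416.8, 183.3]
orientation: [0.063, 0.998, -0.0, 0.0]
contact_force: [0.7, -0.1, -5.4]
gripper_width: 31.5
grasp_force: 30.0
```

Converted, -92 mm is -0.92, -90 mm is -0.9.

Request:
{"fn": "send_path", "kwargs": {"moves": [{"jaw":20,"dz":-0.15},{"jaw":20,"dz":-0.4},{"jaw":20,"dz":-0.65},{"jaw":20,"dz":-0.82},{"jaw":20,"dz":-0.9},{"jaw":20,"dz":-0.92},{"jaw":20,"dz":-0.92}]}}

```text
clock: 46.48
ee_pos: [562.4, -416.4, 274.1]
orientation: [0.063, 0.998, 0.0, -0.0]
contact_force: [-0.8, 0.3, -5.1]
gripper_width: 31.3
grasp_force: 30.0
```

```bash
python3 -c "
from h import *
to(490.6,111.2,275,1.45)"
```

```text
from [ 562.4 -416.4  274.1] cur yaw 1.445 j7 2.26 w 31.3 -> d [ 1.373e+02  5.144e+02 -4.000e-01] turn -0.005
```

Request:
{"fn": "send_path", "kwargs": {"moves": [{"jaw":20,"dx":0.02,"dy":0.06},{"jaw":20,"dx":0.05,"dy":0.2},{"jaw":20,"dx":0.11,"dy":0.4},{"jaw":20,"dx":0.18,"dy":0.66},{"jaw":20,"dx":0.26,"dy":0.97},{"jaw":20,"dx":0.35,"dy":1.3},{"jaw":20,"dx":0.44,"dy":1.65},{"jaw":20,"dx":0.53,"dy":2},{"jaw":20,"dx":0.63,"dy":2.35},{"jaw":20,"dx":0.72,"dy":2.7}]}}

```text
clock: 47.72
ee_pos: [524.1, -137.5, 274.8]
orientation: [0.062, 0.998, 0.001, 0.0]
contact_force: [0.0, 0.0, -5.0]
gripper_width: 31.9
grasp_force: 30.0
```

Request:
{"fn": "send_path", "kwargs": {"moves": [{"jaw":20,"dx":0.09,"dy":0.35},{"jaw":20,"dx":0.19,"dy":0.7},{"jaw":20,"dx":0.28,"dy":1.05},{"jaw":20,"dx":0.37,"dy":1.38},{"jaw":20,"dx":0.45,"dy":1.68},{"jaw":20,"dx":0.52,"dy":1.95},{"jaw":20,"dx":0.58,"dy":2.17},{"jaw":20,"dx":0.62,"dy":2.33},{"jaw":20,"dx":0.65,"dy":2.42},{"jaw":20,"dx":0.65,"dy":2.44}]}}

```text
clock: 48.98
ee_pos: [490.8, 110.7, 274.9]
orientation: [0.063, 0.998, 0.0, -0.0]
contact_force: [0.5, 0.0, -4.6]
gripper_width: 32.3
grasp_force: 30.0
```

Request:
{"fn": "send_path", "kwargs": {"moves": [{"jaw":20},{"jaw":20},{"jaw":20},{"jaw":20},{"jaw":20},{"jaw":20}]}}

```text
clock: 49.72
ee_pos: [491.0, 110.5, 274.9]
orientation: [0.063, 0.998, 0.0, 0.0]
contact_force: [-0.5, 0.2, -5.2]
gripper_width: 31.7
grasp_force: 30.0
```

```bash
python3 -c "
from h import *
to(490.6,111.2,200,1.45)"
```

```text
from [491.  110.5 274.9] cur yaw 1.445 j7 1.15 w 31.7 -> d [ 0.4  0.6 74.9] turn -0.005
```

Lower to about 14 mm above the floor (TCP 188) and look.

Converted, 84 mm is 0.84, 82 mm is 0.82.

Request:
{"fn": "send_path", "kwargs": {"moves": [{"jaw":20,"dx":0.004,"dy":0.006,"dz":0.15},{"jaw":20,"dx":0.004,"dy":0.006,"dz":0.4},{"jaw":20,"dx":0.004,"dy":0.006,"dz":0.62},{"jaw":20,"dx":0.004,"dy":0.006,"dz":0.76},{"jaw":20,"dx":0.004,"dy":0.006,"dz":0.82},{"jaw":20,"dx":0.004,"dy":0.006,"dz":0.84},{"jaw":20,"dx":0.004,"dy":0.006,"dz":0.84},{"jaw":20,"dx":0.004,"dy":0.006,"dz":0.84}]}}

```text
clock: 50.72
ee_pos: [490.9, 111.3, 191.5]
orientation: [0.063, 0.998, 0.0, 0.0]
contact_force: [0.2, 0.3, -4.4]
gripper_width: 31.8
grasp_force: 30.0
```

```bash
python3 -c "
from h import *
s=look('side')
cv2.imwrite('pics/mal1.png',cv2.resize(s['pixels'][70:200,180:320],None,fx=4,fy=4,interpolation=cv2.INTER_CUBIC)[:,:,::-1])"
```

```text
(no output)
```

View pics/mal1.png

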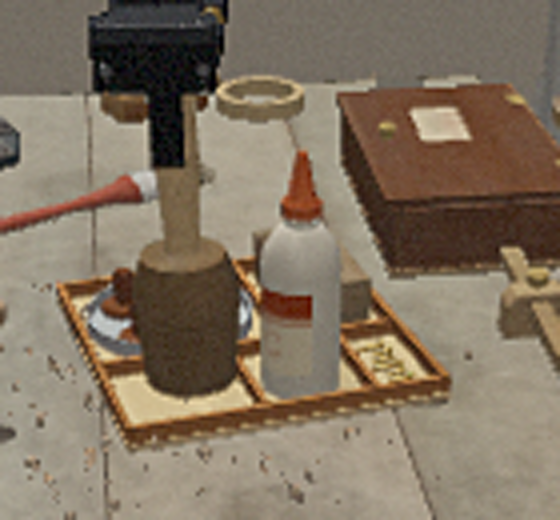

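The mallet hangs over the near right bay, head base about (148–238, 375–393), with the handle slightly right of the finger. I'll measure the head's position against the bay centre.

```bash
python3 - <<'E'
from h import *
s=look("side")
for z,px in((24,[(147,372),(238,365)]),(75,[(136,300),(241,300)]),(125,[(140,255),(226,255)]),(140,[(162,225),(200,222)]),(170,[(158,185),(200,185)])):
    q=np.array(px)/4-.4+[180,70];o,d=rays(s,q)
    # points on rays at y=111 (silhouette plane)
    p=o+d*((111.2-o[1])/d[:,1])[:,None];print(z,p.round(1).tolist(),"mid x",p[:,0].mean().round(1))
# bottom rim front edge
print(plane(s,np.array([190,393])/4-.4+[180,70],24).round(1), "expected bay px of head base z=24:",((proj(s,[[490.6,111.2,24],[490.6-35,111.2,24],[490.6+35,111.2,24],[490.6,76.2,24]])-[180,70])*4).round(0).tolist())
E
```

```text
24 [[467.0, 111.2, 30.6], [532.5, 111.2, 31.8]] mid x 499.7
75 [[462.2, 111.2, 87.6], [535.7, 111.2, 83.0]] mid x 499.0
125 [[466.8, 111.2, 121.3], [526.0, 111.2, 117.8]] mid x 496.4
140 [[482.9, 111.2, 142.4], [508.8, 111.2, 143.1]] mid x 495.9
170 [[481.6, 111.2, 171.1], [509.7, 111.2, 169.6]] mid x 495.6
[[495.9  88.   24. ]] expected bay px of head base z=24: [[179.0, 377.0], [130.0, 380.0], [227.0, 374.0], [182.0, 400.0]]
```

```bash
python3 -c "
from h import *
to(483.9,107.2,191.5,None)"
```

```text
from [490.8 111.3 191.3] cur yaw 1.445 j7 1.17 w 31.5 -> d [ 6.3 -4.9 -0.2] turn 0.000
```

Converted, 15 mm is 0.15, 13 mm is 0.13.

Request:
{"fn": "send_path", "kwargs": {"moves": [{"jaw":20,"dx":0.02,"dy":-0.015},{"jaw":20,"dx":0.045,"dy":-0.035},{"jaw":20,"dx":0.063,"dy":-0.049},{"jaw":20,"dx":0.063,"dy":-0.049,"dz":0.04},{"jaw":20,"dx":0.063,"dy":-0.049,"dz":0.09},{"jaw":20,"dx":0.063,"dy":-0.049,"dz":0.13},{"jaw":20,"dx":0.063,"dy":-0.049,"dz":0.15},{"jaw":20,"dx":0.063,"dy":-0.049,"dz":0.15},{"jaw":20,"dx":0.063,"dy":-0.049,"dz":0.15}]}}

```text
clock: 51.95
ee_pos: [483.8, 107.2, 176.0]
orientation: [0.063, 0.998, 0.0, 0.0]
contact_force: [0.2, -0.0, -4.8]
gripper_width: 31.8
grasp_force: 30.0
```

Converted, 2 mm is 0.02, 1 mm is 0.01.

Request:
{"fn": "send_path", "kwargs": {"moves": [{"jaw":20,"dz":0.01},{"jaw":20,"dz":0.02},{"jaw":20,"dz":0.02}]}}

```text
clock: 52.32
ee_pos: [484.0, 107.2, 174.2]
orientation: [0.063, 0.998, 0.0, 0.0]
contact_force: [-0.8, -0.2, -1.4]
gripper_width: 31.7
grasp_force: 30.0
```

Request:
{"fn": "send_path", "kwargs": {"moves": [{"jaw":20,"dz":0.01},{"jaw":20,"dz":0.01},{"jaw":20,"dz":0.01}]}}

```text
clock: 52.7
ee_pos: [484.6, 107.3, 174.2]
orientation: [0.063, 0.998, 0.001, 0.001]
contact_force: [-2.2, -1.2, 7.7]
gripper_width: 31.5
grasp_force: 30.0
```

Floor reached. Release gently, go up and clear, then check.

Converted, -130 mm is -1.3, -100 mm is -1.

Request:
{"fn": "send_path", "kwargs": {"moves": [{"jaw":42,"dz":-0.005},{"jaw":50,"dz":-0.005},{"jaw":50,"dz":-0.005},{"jaw":55,"dz":-0.005},{"jaw":55,"dz":-0.2},{"jaw":55,"dz":-0.6},{"jaw":55,"dz":-1},{"jaw":55,"dz":-1.3},{"jaw":55,"dz":-1.3}]}}

```text
clock: 53.82
ee_pos: [484.7, 107.4, 305.0]
orientation: [0.063, 0.998, 0.001, 0.002]
contact_force: [-0.5, 0.6, -0.7]
gripper_width: 55.2
grasp_force: 0.0
```

Request:
{"fn": "send_path", "kwargs": {"moves": [{"jaw":55,"dx":0.2,"dy":-0.5},{"jaw":55,"dx":0.25,"dy":-1.1},{"jaw":55,"dx":0.3,"dy":-1.7},{"jaw":55,"dx":0.35,"dy":-2.3},{"jaw":55,"dx":0.35,"dy":-2.9},{"jaw":55,"dx":0.35,"dy":-3.4},{"jaw":55,"dx":0.35,"dy":-3.4}]}}

```text
clock: 54.7
ee_pos: [404.9, -229.4, 302.3]
orientation: [0.066, 0.998, 0.0, -0.0]
contact_force: [-0.3, 1.2, 0.3]
gripper_width: 54.9
grasp_force: 0.0
```

```bash
python3 -c "
from h import *
s=look('side');t=look('top')
a=cv2.resize(s['pixels'][80:200,180:320],None,fx=2.8,fy=2.8,interpolation=cv2.INTER_CUBIC);b=cv2.resize(t['pixels'][125:255,70:210],None,fx=2.8,fy=2.8,interpolation=cv2.INTER_CUBIC)[:336]
cv2.imwrite('pics/fin.png',np.hstack([a,b])[:,:,::-1])"
```

```text
(no output)
```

View pics/fin.png

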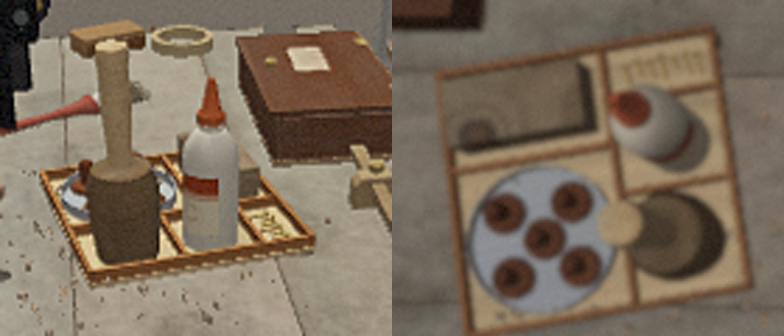

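In both views all five pulls are flat in the tin, one in the middle. The block lies lengthwise at (520,105), and the bottle and mallet stand in their bays.

```bash
python3 -c "
from bench import env, camrig, order
print(order.sign_off())"
```

```text
the job is handed in; nothing more can be done
None
```

The job is handed in at about 55 s of robot time: five pulls packed flat in the tin, then the block in the far left bay, the bottle in the middle right bay and last the mallet in the near right bay, the last pictures showing both upright in their bays; the finial was not touched.

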